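# Packing up the pen table

### The job

Pack up the pen dealer's table: sort everything on the felt mat into its place, the pens lying in the low wooden tray, the ink bottles standing upright in the white card box and the flat nib tins in the short black tray. When the mat is clear, turn the nib case on the slanted stand over, pinching its loose clear lid and its base together so that they never come apart, and set it back on the stand, clear lid underneath against the panel and its lower end on the ledge, so that the lid is protected for the journey. Leave the mug, the loupe and the presentation box where they are.

Things in the scene. Friction and masses are not known exactly. Their poses are not given: they have to be found in the camera images.
- pen0: A fountain pen, lying: 138 mm long, 12 to 13 mm thick, with flat sides enough that it does not roll. Origin on its axis at mid-length, x along the pen towards the cap's end. About 30 g. May be absent.
- pen1: A fountain pen, lying: 138 mm long, 12 to 13 mm thick, with flat sides enough that it does not roll. Origin on its axis at mid-length, x along the pen towards the cap's end. About 30 g. May be absent.
- pen2: A fountain pen, lying: 138 mm long, 12 to 13 mm thick, with flat sides enough that it does not roll. Origin on its axis at mid-length, x along the pen towards the cap's end. About 30 g. May be absent.
- ink0: A square glass ink bottle, standing: body 46 x 46 mm and 36 mm tall, on it a round black screw cap 30 mm across and 16 mm tall (52 mm in all). Origin at the centre of its underside, z up, x and y square to its sides. 95 to 160 g. May be absent.
- ink1: A square glass ink bottle, standing: body 46 x 46 mm and 36 mm tall, on it a round black screw cap 30 mm across and 16 mm tall (52 mm in all). Origin at the centre of its underside, z up, x and y square to its sides. 95 to 160 g. May be absent.
- ink2: A square glass ink bottle, standing: body 46 x 46 mm and 36 mm tall, on it a round black screw cap 30 mm across and 16 mm tall (52 mm in all). Origin at the centre of its underside, z up, x and y square to its sides. 95 to 160 g. May be absent.
- tin0: A flat closed metal nib tin, one solid piece to handle: 62 mm long (x), 40 mm wide (y), 18 mm high. Origin at the centre of its underside, z up. 40 to 65 g. May be absent.
- tin1: A flat closed metal nib tin, one solid piece to handle: 62 mm long (x), 40 mm wide (y), 18 mm high. Origin at the centre of its underside, z up. 40 to 65 g. May be absent.
- pen_tray: The pens' place: the lowest and a long tray, of wood, 130 x 190 mm outside and 32 mm high, walls 6 mm; inner floor 6 mm above the table. Fixed to the table. Origin at the centre of its underside, x across the short side, y along the long side, z up. 
- ink_box: The ink bottles' place: the tallest, a white card box without a lid, 130 x 190 mm outside and 50 mm high, walls 4 mm; inner floor 4 mm above the table. Fixed to the table. Origin at the centre of its underside, x across the short side, y along the long side, z up. 
- tin_tray: The nib tins' place: the shortest, a black tray 125 x 165 mm outside and 36 mm high, walls 6 mm; inner floor 6 mm above the table. Fixed to the table. Origin at the centre of its underside, x across the short side, y along the long side, z up. 
- mat: Fixed grey felt mat, 230 mm (x) by 500 mm (y), 3 mm thick, on which the pens, bottles and tins lie mixed. Origin at the centre of its underside.
- stand: Fixed wooden display stand, 125 mm (x) by 90 mm (y), origin at the centre of its underside, z up. Its 84 mm wide panel slopes at 55 degrees from level, falling towards the stand's +x, down to a ledge square to the panel and 33 mm deep. The panel is 5 mm thick and only 62 mm long up the slope, so the upper 48 mm of the case overhang it, with 35 mm of open air behind for a finger.
- stand_corner (a point): The inner corner where the stand's panel meets its ledge, mid-width: x = +45 mm, z = 30 mm in the stand's frame, same axes as the stand.
- case_base: Base of the nib case: wooden block 110 (x) x 80 (y) x 16 mm, with a 101 x 71 mm padded plug rising 6 mm that locates the lid. Origin at the centre of its underside, z towards the lid. At the start the underside is on the panel, x points down the slope, the +x end rests on the ledge. 90 to 145 g. With the lid 28 mm thick; only weight holds the two together.
- case_lid: Clear loose lid of the nib case, 110 mm (x) by 80 mm (y), 12 mm thick, with 3 mm walls that reach down over the base's plug with 1.5 mm play. Origin at the centre of its lower face (the seam), z from the seam out through the clear top, x as the base's. 60 g.
- base_seam (a point): Centre of the base's seam face, 16 mm from its underside along its z; coincides with lid_seam while the case is shut.
- lid_seam (a point): Centre of the lid's seam face (the lid's origin).
- mug: Bystander: white mug, 76 mm across, 90 mm tall, at the other side of the mat from the stand. Origin at the centre of its underside. Leave alone.
- loupe: Bystander: small black eye loupe, 36 mm across, 34 mm tall, beside a near corner of the mat. Origin at the centre of its underside. Leave alone.
- gift_box: Bystander: closed black presentation box 60 x 70 mm, 35 mm high, beside a near corner of the mat. Origin at the centre of its underside. Leave alone.

How it is judged:
By the outcome, as a careful person would: the job done as asked, in the order asked, and still so for the second after the job is handed in, with the robot touching nothing.
Of pen0, pen1, pen2, ink0, ink1, ink2, tin0, tin1 only 6 to 8 are there at a start; the rules pass over those that are not, and their reading is None.
At some moment in a run one of pen0, pen1, pen2, ink0, ink1, ink2, tin0, tin1 may be knocked a few centimetres aside while the robot is not near it.
It also fails if it takes over 210 s, if anything falls off the work surface, if the arm or the gripper's body presses on something with over 40 N, if the wrist force passes 120 N, or if a joint passes its speed limit or range.

### The arm

A 6-joint arm with a two-finger parallel gripper is mounted at the origin on the work surface. World frame = base frame: x ahead of the robot, y to its left, z up, the work surface at z = 0. Lengths are in mm, angles in rad, forces in N, time in s.
With the tool pointing down it reaches from about 300 to 875 mm from the base axis. Payload 6.4 kg.
Tool frame: the origin (TCP) lies on the front face of the gripper's body, between the roots of the fingers; the fingertips stand 73 mm ahead of it and the grasp point (between the pads) lies 54 mm ahead of it (robot.hold_point_z is the distance from the TCP to the grasp point, in mm); z points along the fingers, y is the line along which they close (so a half turn about z gives the same grasp; the last joint's range is limited). The gripper opens to 85 mm and grips with 20 to 120 N. Pads are 22 mm wide; open, the fingers measure 114 mm over their backs; the gripper's body (76 mm by 85 mm) begins 54 mm behind the grasp point. The pads swing forward as they close: fully open they stand 13 mm farther back than shut.
Start: joints at [-1.356, 0.181, 1.607, -0, 1.354, -0.206], TCP at [234.899, -524.847, 303.888] pointing down, gripper open.
Joint ranges: [-2.99, 2.99], [-0.89, 2.07], [0.3, 2.58], [-1.14, 4.28], [0, 2.63], [-3.12, 3.12]. Speed limits (rad/s): [2.57, 2.57, 3.01, 3.14, 3.14, 3.14].

### API

Orientations are given as a unit quaternion [w, x, y, z].
In Python, from cell import robot gives the robot as it stands.
- The arm moves only by the tool arm_command, never from a script. Its arguments are lists of equal length, an entry for each row: "dp": the shift along the tool's x, y, z in units of 0.03 m (1.0 is 0.03 m), a list of three; "delta_rot": the turn, a rotation vector about the tool's x, y, z in units of 0.12 rad (1.0 is 0.12 rad), a list of three; "grip": the opening, from 0 (shut) to 1 (fully open). In form: {"dp": [[dx, dy, dz], ...], "delta_rot": [[rx, ry, rz], ...], "grip": [grip, ...]}. A call has 1 to 12 rows; each row shifts and turns the commanded pose from where the row before left it, along the tool's axes as they then stand; what a row does not reach is not made up. A row lasts 1/8 s, in which the tool goes at most 62.5 mm and 10.7 degrees, less where a joint would pass 70% of its speed; a pose out of reach is approached as far as the arm can. A call with a number of a shift or a turn outside -1 to 1 is refused whole. A call with a gripper value outside its range is refused whole. The fingers move at their own pace and stop on an object; "grip_force" is the grip in N (left out, the last holds). Time passes only in rows, so rows that do not move let the fingers close. It gives the time, the measured TCP pose, the force, the opening and the grip force at its end, in the units of the state.
- robot.get_state(): the state, without advancing time (a new reading comes with each control period).
- robot.get_image(name): name is "scene" or "side" or "wrist"; returns a dict with "pixels" (400x640x3 uint8, red, green, blue), "camera_matrix" (3x3 intrinsics, pixels), "k1" (the pictures are not rectified: a ray, as slopes to the right and down, at radius r is drawn at 1 + k1 r^2 times it, then the intrinsics apply), "R" (3x3) and "t" (3): a world point X has camera coordinates R X + t. Camera axes: x right, y down, z forward; pixel columns grow to the right and rows downward; lengths in mm; the calibration is good to about 2 mm. A picture is of the moment at which its call begins. There is no depth.
- robot.finish_job(): hands the job in; it is judged then, once.
Trained networks look in a picture, given as the dict that the camera call returned (one of the last four; its "shot" number tells which), for a name from the list of things; names that differ only in an ending like _2 or _b are one class to them, and where a whole thing is asked for, a point or a joint stands for the part that bears it (a point fixed in the world has none). Each returns a list of dicts, best first, with "p" (0 to 1); they miss things now and then, are a little off and sometimes report something else, mostly with a low value. They report only what shows in the picture. A call takes as long as a camera call.
- robot.recognise(name, picture): "extent" ([left, top, right, bottom] in pixels, round what is visible of it).
- robot.silhouettes(name, picture): "pixels" (400x640 bool, what is visible of it) and "extent" ([left, top, right, bottom] in pixels, round what is visible of it).
- robot.tip_of(name, picture): "xy" ([column, row] in pixels: a listed point, or the origin of a listed thing).
The state is a dict: "t": time; "qpos": joint angles; "joint_vel": joint speeds; "joint_torque": joint torques, N m; "eef_pos": TCP position; "ee_rot": TCP orientation; "ft_force": force on the tool from outside, world axes, zero at the start; "torque": the same for the moment, N m; "width": opening from 0.0 (shut) to 1.0 (fully open); "grip_force": force on a finger pad.
Only numpy, scipy, OpenCV 4.12 (cv2) and the standard library are available. Lean on these libraries where they do the work, as an engineer would, in place of code of your own. Each camera call takes 0.05 s, during which the arm holds its last target. There are 200 camera calls.

## Working session

There is one attempt and no reset: what is moved stays moved. The work goes in short steps, Python scripts to look and compute and a tool call to move; the robot and the scene stay as the last step left them, time stands still between calls to the robot, and variables do not carry over. Pictures are saved under pics/ and viewed, at most 14 in all, crops included, and the job is handed in when it is done.

Besides the shell and the picture viewer there is one more tool, called after "Request:" by a JSON object that holds its "op" and its "data". arm_command: Moves the arm, as the interface text tells. Its arguments: {"type":"object","properties":{"dp":{"type":"array","items":{"type":"array","items":{"type":"number","minimum":-1,"maximum":1}}},"delta_rot":{"type":"array","items":{"type":"array","items":{"type":"number","minimum":-1,"maximum":1}}},"grip":{"type":"array","items":{"type":"number"}},"grip_force":{"type":"number"}},"required":["dp","delta_rot","grip"]}

```bash
ls; mkdir -p pics
cat > h.py <<'E'
import numpy as np, cv2
from cell import robot
from scipy.spatial.transform import Rotation as Ro
def undist(im,px):
    K=np.array(im["camera_matrix"]); d=np.array([im["k1"],0,0,0,0.])
    return cv2.undistortPoints(np.array(px,float).reshape(-1,1,2),K,d).reshape(-1,2)
def ray(im,px):
    n=undist(im,px); R=np.array(im["R"]);t=np.array(im["t"])
    d=np.c_[n,np.ones(len(n))]@R; return -R.T@t,d
def onz(im,px,z):
    c,d=ray(im,px); return c+d*((z-c[2])/d[:,2])[:,None]
def proj(im,X):
    R=np.array(im["R"]);t=np.array(im["t"]);K=np.array(im["camera_matrix"])
    return cv2.projectPoints(np.array(X,float).reshape(-1,1,3),cv2.Rodrigues(R)[0],t,K,np.array([im["k1"],0,0,0,0.]))[0].reshape(-1,2)
def save(im,name): cv2.imwrite("pics/"+name,cv2.cvtColor(im["pixels"],cv2.COLOR_RGB2BGR))
def tri(pairs):
    A=np.zeros((3,3));b=np.zeros(3)
    for im,px in pairs:
        c,d=ray(im,[px]);d=d[0]/np.linalg.norm(d[0]);M=np.eye(3)-np.outer(d,d);A+=M;b+=M@c
    return np.linalg.solve(A,b)
E
python3 - <<'E'
from h import *
np.set_printoptions(precision=1,suppress=True)
for n in ["scene","side","wrist"]:
    im=robot.get_image(n); save(im,n+"0.png")
    print(n,"cam",-np.array(im["R"]).T@im["t"])
    if n=="wrist": continue
    for o in ["pen0","ink0","tin0","pen_tray","ink_box","tin_tray","mat","stand","case_base","case_lid","mug","loupe","gift_box"]:
        print(o,[(round(float(r["p"]),2),np.round(r["xy"]).tolist(), onz(im,[r["xy"]],3 if o[:3] in("ink","tin","pen") else 0)[0].round().tolist()) for r in robot.tip_of(o,im)])
    for o in ["stand_corner","base_seam","lid_seam"]:
        print(o,[(round(float(r["p"]),2),np.round(r["xy"]).tolist()) for r in robot.tip_of(o,im)])
print(robot.get_state())
E
```

```text
pics
scene cam [1035.4 -591.5 1190. ]
pen0 [(0.73, [196.0, 246.0], [338.0, -292.0, 3.0]), (0.7, [319.0, 198.0], [463.0, 53.0, 3.0]), (0.63, [346.0, 164.0], [438.0, 202.0, 3.0]), (0.62, [286.0, 294.0], [611.0, -224.0, 3.0]), (0.54, [272.0, 231.0], [449.0, -116.0, 3.0]), (0.36, [341.0, 190.0], [492.0, 118.0, 3.0])]
ink0 [(0.88, [340.0, 190.0], [488.0, 118.0, 3.0]), (0.83, [289.0, 211.0], [435.0, -40.0, 3.0]), (0.76, [322.0, 176.0], [416.0, 118.0, 3.0])]
tin0 [(0.59, [234.0, 242.0], [401.0, -212.0, 3.0]), (0.56, [260.0, 260.0], [491.0, -202.0, 3.0])]
pen_tray []
ink_box [(0.67, [396.0, 195.0], [615.0, 216.0, 3.0]), (0.23, [216.0, 331.0], [560.0, -407.0, 3.0]), (0.17, [208.0, 311.0], [505.0, -388.0, 3.0])]
tin_tray [(0.72, [288.0, 293.0], [612.0, -217.0, 3.0])]
mat [(0.75, [285.0, 294.0], [606.0, -223.0, 0.0]), (0.62, [302.0, 211.0], [460.0, -11.0, 0.0]), (0.28, [234.0, 239.0], [393.0, -207.0, 0.0])]
stand []
case_base []
case_lid [(0.78, [210.0, 309.0], [504.0, -381.0, 0.0]), (0.36, [317.0, 199.0], [463.0, 48.0, 0.0])]
mug [(0.81, [413.0, 147.0], [536.0, 402.0, 0.0])]
loupe [(0.44, [348
[... 843 characters left out ...]
(0.75, [333.0, 231.0], [464.0, -8.0, 0.0])]
stand []
case_base []
case_lid []
mug []
loupe [(0.72, [270.0, 334.0], [342.0, 300.0, 0.0])]
gift_box [(0.35, [321.0, 238.0], [468.0, 31.0, 0.0])]
stand_corner [(0.21, [368.0, 210.0])]
base_seam []
lid_seam [(0.33, [355.0, 170.0])]
wrist cam [ 301.  -495.2  373.6]
{'t': 1.75, 'qpos': array([-1.4,  0.2,  1.6,  0. ,  1.4, -0.2]), 'joint_vel': array([-0., -0.,  0.,  0.,  0., -0.]), 'joint_torque': array([ -0. , -44.5, -35.2,  -0. ,   0. ,  -0. ]), 'eef_pos': array([ 234.9, -524.8,  303.9]), 'ee_rot': array([-0. ,  1. ,  0.2,  0. ]), 'ft_force': array([ 0.5,  0.7, -0.5]), 'torque': array([-0., -0., -0.]), 'grip_force': 0.0, 'width': 0.9970355749771399}
```

```bash
python3 -c "
import cv2
a=cv2.imread('pics/scene0.png')[100:400,150:470];cv2.imwrite('pics/s0c.png',cv2.resize(a,None,fx=2,fy=2))
a=cv2.imread('pics/side0.png')[110:370,180:460];cv2.imwrite('pics/d0c.png',cv2.resize(a,None,fx=2,fy=2))"
```

```text
(no output)
```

View pics/s0c.png

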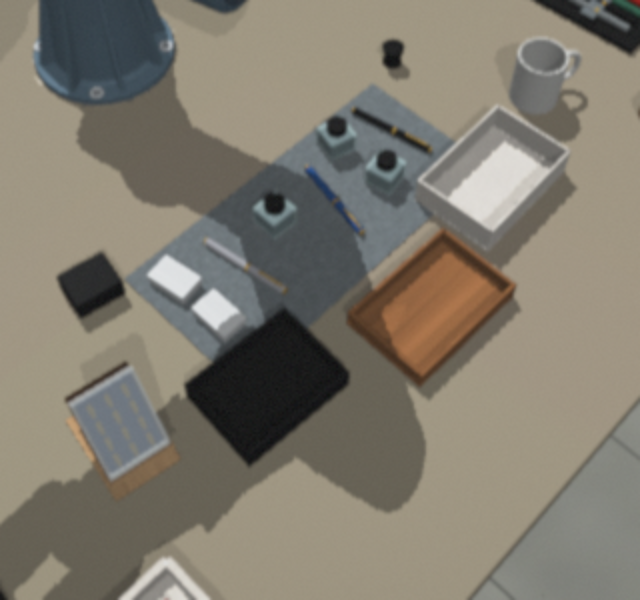

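View pics/d0c.png

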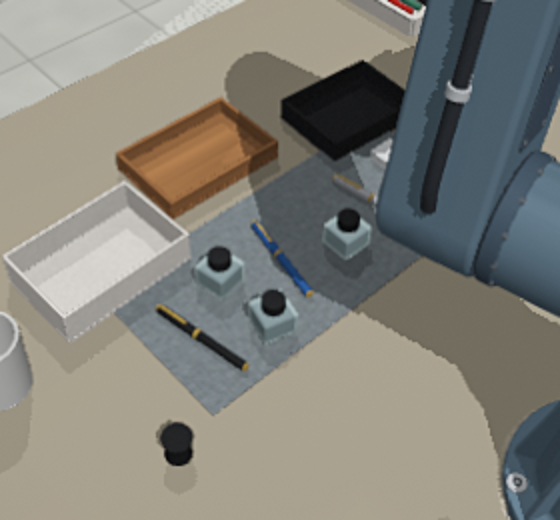

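```bash
cat >> h.py <<'E'
from scipy.optimize import minimize
def boxpts(lx,ly,z0,z1):
    return np.array([[sx*lx/2,sy*ly/2,z] for z in(z0,z1) for sx in(-1,1) for sy in(-1,1)])
a=np.linspace(0,6.283,16)
INK=[boxpts(46,46,0,36),np.array([[15*np.cos(t),15*np.sin(t),z] for z in(36,52) for t in a])]
SH={"ink":INK,"tin":[boxpts(62,40,0,18)],"pen":[boxpts(138,12,0,12)],"pen_tray":[boxpts(130,190,0,32)],"ink_box":[boxpts(130,190,0,50)],"tin_tray":[boxpts(125,165,0,36)],"gift_box":[boxpts(60,70,0,35)]}
def fit(kind,obs,z,p0):
    """obs: list of (im,mask). returns x,y,yaw,mean IoU"""
    def f(p):
        c,s=np.cos(p[2]/60),np.sin(p[2]/60); M=np.array([[c,-s,0],[s,c,0],[0,0,1]]); v=0
        for im,m in obs:
            g=np.zeros(m.shape,np.uint8)
            for P in SH[kind]:
                q=proj(im,P@M.T+[p[0],p[1],z]); h=cv2.convexHull((q*16).astype(np.int32))
                cv2.fillConvexPoly(g,h,1,cv2.LINE_AA if 0 else 8,4)
            g=g>0; v+=(g&m).sum()/(g|m).sum()
        return -v/len(obs)
    best=None
    for th in np.arange(0,np.pi,np.pi/(12 if kind!="ink" else 16))[:(12 if kind!="ink" else 8)]:
        if kind in("pen_tray","ink_box","tin_tray","gift_box") and not(th<.6 or th>2.5): continue
        x0=np.array([p0[0],p0[1],th*60])
        r=minimize(f,x0,method="Nelder-Mead",options=dict(initial_simplex=x0+np.array([[-7,-7,-5],[9,-5,4],[-5,9,4],[7,7,-9]]),maxiter=100))
        if best is None or r.fun<best.fun: best=r
    return best.x[0],best.x[1],best.x[2]/60,-best.fun
E
cat > m1.py <<'E'
from h import *
np.set_printoptions(precision=1,suppress=True)
S=robot.get_image("scene"); D=robot.get_image("side")
for k in ["pen","ink","tin","pen_tray","ink_box","tin_tray","gift_box"]:
    n=k+"0" if len(k)==3 else k
    z=3 if len(k)==3 else 0
    L={}
    for nm,im in(("S",S),("D",D)):
        L[nm]=[]
        for r in robot.silhouettes(n,im):
            m=np.array(r["pixels"])
            if m.sum()<15: continue
            ys,xs=np.nonzero(m); c=onz(im,[[xs.mean(),ys.mean()]],z+8)[0]
            L[nm].append((float(r["p"]),m,c,im))
    for nm in L:
        for p,m,c,im in L[nm]:
            if p<.3: continue
            x,y,t,v=fit(k,[(im,m)],z,c)
            print(n,nm,f"p{p:.2f} n{m.sum()} xy {x:.0f} {y:.0f} yaw {np.degrees(t):.0f} iou {v:.2f}")
for o in ["stand_corner","lid_seam","base_seam"]:
    print(o,[(r["p"],r["xy"]) for r in robot.tip_of(o,S)],[(r["p"],r["xy"]) for r in robot.tip_of(o,D)])
for o in ["stand","case_lid","case_base"]:
    for r in robot.silhouettes(o,S): print(o,r["p"],r["extent"],cv2.approxPolyDP(cv2.convexHull(np.argwhere(r["pixels"])[:,::-1].astype(np.int32)),3,True)[:,0].tolist())
E
time python3 m1.py
```

```text
pen0 S p0.73 n176 xy 468 40 yaw -13 iou 0.65
pen0 S p0.70 n166 xy 456 -125 yaw 185 iou 0.54
pen0 S p0.49 n199 xy 437 194 yaw 6 iou 0.71
pen0 D p0.73 n192 xy 465 42 yaw 168 iou 0.61
pen0 D p0.69 n248 xy 436 194 yaw 7 iou 0.60
pen0 D p0.50 n87 xy 504 -118 yaw 178 iou 0.28
ink0 S p0.81 n315 xy 490 125 yaw 15 iou 0.81
ink0 S p0.65 n315 xy 397 118 yaw 60 iou 0.83
ink0 S p0.62 n332 xy 432 -44 yaw 5 iou 0.80
ink0 D p0.78 n482 xy 396 117 yaw 66 iou 0.84
ink0 D p0.60 n439 xy 487 122 yaw 29 iou 0.81
tin0 S p0.72 n373 xy 489 -201 yaw -3 iou 0.89
tin0 S p0.69 n358 xy 406 -206 yaw 185 iou 0.87
tin0 S p0.54 n1628 xy 528 -396 yaw 44 iou 0.34
pen_tray S p0.93 n3606 xy 680 5 yaw -0 iou 0.98
pen_tray D p0.73 n1789 xy 595 369 yaw 35 iou 0.39
pen_tray D p0.66 n2843 xy 674 6 yaw 179 iou 0.97
ink_box S p0.66 n3119 xy 608 222 yaw 3 iou 0.96
ink_box D p0.71 n4185 xy 603 221 yaw 1 iou 0.96
tin_tray S p0.70 n3443 xy 607 -228 yaw -5 iou 0.95
tin_tray D p0.76 n1950 xy 604 -229 yaw -3 iou 0.90
gift_box S p0.89 n729 xy 336 -291 yaw 169 iou 0.95
gift_box S p0.48 n581 xy 577 -410 yaw 20 iou 0.37
stand_corner [(0.61, [216.9, 327.9])] []
lid_seam [(0.75, [207.1, 310.8])] [(0.53, [278.8, 191.5])]
base_seam [] []
stand 0.66 [247.2, 243.5, 272.0, 272.1] [[272, 262], [260, 270], [246, 254], [258, 245]]
stand 0.58 [181.8, 308.4, 239.2, 349.6] [[239, 330], [207, 349], [183, 310], [236, 322]]
case_lid 0.94 [188.2, 282.8, 235.2, 339.4] [[234, 321], [205, 337], [185, 302], [215, 285]]
case_base 0.51 [181.0, 282.9, 215.3, 300.0] [[213, 281], [196, 295], [182, 300]]
real	0m36.236s
user	0m22.004s
sys	0m0.297s
```

```bash
cat >> h.py <<'E'
def Rt(): 
    q=robot.get_state()["ee_rot"]; return Ro.from_quat([q[1],q[2],q[3],q[0]])
def yawR(deg): # tool down, tool x at deg from world x
    return Ro.from_euler("z",deg,degrees=True)*Ro.from_euler("x",np.pi)
def go(p,yaw,R0=None,p0=None):
    R0=R0 or Rt(); p0=np.array(robot.get_state()["eef_pos"] if p0 is None else p0); R1=yawR(yaw)
    print("rot(units, tool)",((R0.inv()*R1).as_rotvec()/.12).round(2),"shift(units) in old axes",(R0.inv().apply(np.array(p)-p0)/30).round(2),"in new axes",(R1.inv().apply(np.array(p)-p0)/30).round(2))
E
python3 -c "
from h import *
print(Rt().as_matrix().round(3)); print(robot.get_state()['t'])
go((400,-205,230),0)"
```

```text
[[ 0.913  0.409 -0.   ]
 [ 0.409 -0.913  0.   ]
 [-0.    -0.    -1.   ]]
3.0
rot(units, tool) [-0.    0.    3.51] shift(units) in old axes [ 9.38 -7.48  2.46] in new axes [  5.5  -10.66   2.46]
```

Request:
{"op": "arm_command", "data": {"dp": [[0,0,0],[0,0,0],[0,0,0],[0,0,0]], "delta_rot": [[0,0,0.88],[0,0,0.88],[0,0,0.88],[0,0,0.87]], "grip": [1,1,1,1], "grip_force": 40}}

```text
t: 3.5
eef_pos: [234.9, -524.8, 303.9]
ee_rot: [-0.0, 1.0, -0.002, -0.0]
ft_force: [0.2, 0.2, -0.6]
width: 0.997
grip_force: 0.0
```

Request:
{"op": "arm_command", "data": {"dp": [[0.5,-0.97,0.15],[0.5,-0.97,0.15],[0.5,-0.97,0.15],[0.5,-0.97,0.2],[0.5,-0.97,0.2],[0.5,-0.97,0.25],[0.5,-0.97,0.25],[0.5,-0.97,0.25],[0.5,-0.97,0.25],[0.5,-0.97,0.25],[0.5,-0.96,0.3],[0,0,0]], "delta_rot": [[0,0,0],[0,0,0],[0,0,0],[0,0,0],[0,0,0],[0,0,0],[0,0,0],[0,0,0],[0,0,0],[0,0,0],[0,0,0],[0,0,0]], "grip": [0.7,0.7,0.7,0.7,0.7,0.7,0.7,0.7,0.7,0.7,0.7,0.7]}}

```text
t: 5.0
eef_pos: [400.2, -203.3, 231.2]
ee_rot: [-0.001, 1.0, 0.001, -0.0]
ft_force: [-0.5, -0.3, 0.3]
width: 0.704
grip_force: 0.0
```

```bash
cat > w.py <<'E'
# wrist look: python3 w.py picname kinds...
import sys
from h import *
W=robot.get_image("wrist"); save(W,sys.argv[1])
c=-np.array(W["R"]).T@W["t"]; print("cam",c.round(),"fwd",np.array(W["R"])[2].round(2), "corners", onz(W,[[0,0],[639,0],[639,399],[0,399]],3)[:,:2].round().tolist())
for k in sys.argv[2:]:
    n=k+"0" if len(k)==3 else k; z=3 if len(k)==3 else 0
    for r in robot.silhouettes(n,W):
        m=np.array(r["pixels"]); 
        if r["p"]<.3 or m.sum()<100: continue
        ys,xs=np.nonzero(m); e=np.round(r["extent"])
        x,y,t,v=fit(k,[(W,m)],z,onz(W,[[xs.mean(),ys.mean()]],z+8)[0])
        print(n,f"p{r['p']:.2f} ext {e.tolist()} xy {x:.1f} {y:.1f} yaw {np.degrees(t):.1f} iou {v:.2f}")
s=robot.get_state(); print(s["t"],s["eef_pos"].round(1),Rt().as_matrix()[0].round(3),s["ft_force"].round(1),round(s["width"],3))
E
python3 w.py w1.png tin pen
```

```text
cam [ 473. -203.  301.] fwd [-0.29 -0.   -0.96] corners [[561.0, 74.0], [563.0, -484.0], [107.0, -627.0], [104.0, 211.0]]
tin0 p0.91 ext [292.0, 46.0, 339.0, 126.0] xy 487.6 -201.3 yaw -0.2 iou 0.98
tin0 p0.85 ext [291.0, 143.0, 344.0, 214.0] xy 404.3 -205.6 yaw 189.2 iou 0.97
pen0 p0.78 ext [44.0, 34.0, 72.0, 187.0] xy 463.9 40.6 yaw -12.9 iou 0.72
pen0 p0.62 ext [213.0, 43.0, 254.0, 196.0] xy 454.4 -124.6 yaw 189.1 iou 0.83
5.15 [ 400.  -205.7  232.3] [ 1. -0.  0.] [-0.4 -0.1 -0.2] 0.701
```

View pics/w1.png

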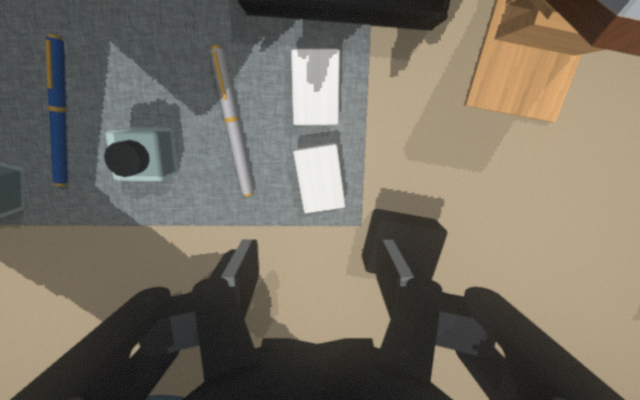

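Request:
{"op": "arm_command", "data": {"dp": [[0.97,-0.05,0.5],[0.97,-0.05,0.6],[0.97,-0.05,0.97],[0,0,1],[0,0,1],[0,0,1],[0,0,0],[0,0,0],[0,0,0],[0,0,0],[0,0,0]], "delta_rot": [[0,0,0],[0,0,0],[0,0,0],[0,0,0],[0,0,0],[0,0,0],[0,0,0],[0,0,0],[0,0,0],[0,0,0],[0,0,0]], "grip": [0.7,0.7,0.7,0.7,0.7,0.7,0.7,0.4,0.3,0.3,0.3]}}

```text
t: 6.52
eef_pos: [488.2, -201.5, 81.3]
ee_rot: [0.001, 1.0, -0.0, 0.001]
ft_force: [-1.4, -1.6, 7.4]
width: 0.455
grip_force: 41.4
```

```bash
python3 -c "
from h import *
s=robot.get_state(); print(s['grip_force'],s['ft_force']); go((606+2,-228-36,84),-3)
W=robot.get_image('wrist'); save(W,'w2.png')"
```

```text
41.35362267494202 [-1.38547591 -1.6211229   7.35763802]
rot(units, tool) [ 0.02 -0.02  0.43] shift(units) in old axes [ 3.99  2.08 -0.08] in new axes [ 4.1   1.87 -0.09]
```

View pics/w2.png

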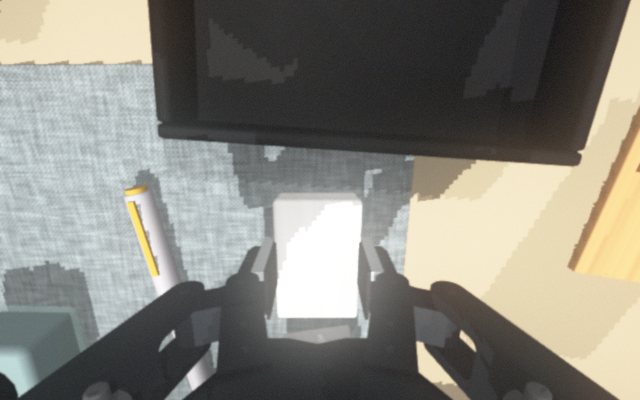

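Request:
{"op": "arm_command", "data": {"dp": [[0,0,-0.7],[0,0,-1],[0.8,0.35,-0.3],[0.8,0.35,0],[0.85,0.36,0],[0.85,0.36,0],[0.8,0.36,0.3],[0,0,0.8],[0,0,0.77],[0,0,0],[0,0,0],[0,0,0]], "delta_rot": [[0,0,0],[0,0,0.5],[0,0,0],[0,0,0],[0,0,0],[0,0,0],[0,0,0],[0,0,0],[0,0,0],[0,0,0],[0,0,0],[0,0,0]], "grip": [0.3,0.3,0.3,0.3,0.3,0.3,0.3,0.3,0.3,0.3,0.55,0.56]}}

```text
t: 8.07
eef_pos: [606.7, -261.2, 83.7]
ee_rot: [-0.0, 1.0, -0.03, -0.0]
ft_force: [-0.1, 0.3, 0.3]
width: 0.559
grip_force: 0.0
```

```bash
python3 -c "
from h import *
go((404.3,-205.6,135),9);go((404.3,-205.6,86),9)"
```

```text
rot(units, tool) [-0.    0.   -1.81] shift(units) in old axes [-6.85 -1.44 -1.71] in new axes [-6.37 -2.89 -1.71]
rot(units, tool) [-0.    0.   -1.81] shift(units) in old axes [-6.85 -1.44 -0.08] in new axes [-6.37 -2.89 -0.08]
```

Request:
{"op": "arm_command", "data": {"dp": [[0,0,-1],[0,0,-0.7],[0,0,0],[-0.91,-0.41,0],[-0.91,-0.41,0],[-0.91,-0.41,0],[-0.91,-0.41,0],[-0.91,-0.41,0],[-0.91,-0.42,0],[-0.91,-0.42,0],[0,0,0.8],[0,0,0.83]], "delta_rot": [[0,0,0],[0,0,-0.9],[0,0,-0.91],[0,0,0],[0,0,0],[0,0,0],[0,0,0],[0,0,0],[0,0,0],[0,0,0],[0,0,0],[0,0,0]], "grip": [0.56,0.6,0.7,0.7,0.7,0.7,0.7,0.7,0.7,0.7,0.7,0.7]}}

```text
t: 9.57
eef_pos: [404.7, -205.9, 86.1]
ee_rot: [0.001, 0.997, 0.078, 0.001]
ft_force: [-0.3, -0.4, 0.5]
width: 0.702
grip_force: 0.0
```

Request:
{"op": "arm_command", "data": {"dp": [[0,0,0],[0,0,0],[0,0,0],[0,0,0]], "delta_rot": [[0,0,0],[0,0,0],[0,0,0],[0,0,0]], "grip": [0.6,0.3,0.3,0.3]}}

```text
t: 10.07
eef_pos: [405.0, -205.9, 86.5]
ee_rot: [0.001, 0.997, 0.078, 0.001]
ft_force: [-1.3, 0.4, 2.2]
width: 0.449
grip_force: 40.4
```

```bash
python3 -c "
from h import *
go((605,-193,90),-3.5)"
```

```text
rot(units, tool) [ 0.01 -0.01  1.82] shift(units) in old axes [ 6.65  0.62 -0.11] in new axes [ 6.63 -0.84 -0.12]
```

Request:
{"op": "arm_command", "data": {"dp": [[0,0,-0.8],[0,0,-0.8],[0,0,0],[0.95,-0.12,0],[0.95,-0.12,0],[0.95,-0.12,0],[0.95,-0.12,0],[0.95,-0.12,0],[0.95,-0.12,0],[0.93,-0.12,0],[0,0,0.8],[0,0,0.7]], "delta_rot": [[0,0,0],[0,0,0.9],[0,0,0.92],[0,0,0],[0,0,0],[0,0,0],[0,0,0],[0,0,0],[0,0,0],[0,0,0],[0,0,0],[0,0,0]], "grip": [0.3,0.3,0.3,0.3,0.3,0.3,0.3,0.3,0.3,0.3,0.3,0.3]}}

```text
t: 11.58
eef_pos: [604.8, -192.5, 88.2]
ee_rot: [0.0, 1.0, -0.031, 0.0]
ft_force: [-5.6, 0.6, 35.9]
width: 0.453
grip_force: 45.5
```

Request:
{"op": "arm_command", "data": {"dp": [[0,0,0],[0,0,0],[0,0,0],[0,0,-1],[0,0,-1]], "delta_rot": [[0,0,0],[0,0,0],[0,0,0],[0,0,0],[0,0,0]], "grip": [0.3,0.55,0.56,0.56,0.5]}}

```text
t: 12.2
eef_pos: [604.2, -192.6, 149.2]
ee_rot: [-0.0, 1.0, -0.031, -0.0]
ft_force: [-0.2, -0.1, 1.2]
width: 0.5
grip_force: 0.0
```

```bash
python3 -c "
from h import *
go((454.4,-124.6,150),9);go((454.4,-124.6,90),9)"
```

```text
rot(units, tool) [-0.    0.01 -1.82] shift(units) in old axes [-5.13 -1.95 -0.02] in new axes [-4.58 -3.02 -0.03]
rot(units, tool) [-0.    0.01 -1.82] shift(units) in old axes [-5.12 -1.95  1.98] in new axes [-4.58 -3.02  1.97]
```

Request:
{"op": "arm_command", "data": {"dp": [[0,0,0],[0,0,0],[-0.92,-0.6,0],[-0.92,-0.6,0],[-0.92,-0.6,0],[-0.92,-0.61,0],[-0.9,-0.61,0.2],[0,0,0.8],[0,0,0.9],[0,0,0.07],[0,0,0],[0,0,0]], "delta_rot": [[0,0,-0.91],[0,0,-0.91],[0,0,0],[0,0,0],[0,0,0],[0,0,0],[0,0,0],[0,0,0],[0,0,0],[0,0,0],[0,0,0],[0,0,0]], "grip": [0.4,0.4,0.4,0.4,0.4,0.4,0.4,0.4,0.4,0.4,0,0]}}

```text
t: 13.7
eef_pos: [455.6, -125.1, 90.8]
ee_rot: [0.001, 0.997, 0.078, 0.001]
ft_force: [-0.2, -0.5, 0.5]
width: 0.006
grip_force: 0.0
```

Request:
{"op": "arm_command", "data": {"dp": [[0,0,0],[0,0,0]], "delta_rot": [[0,0,0],[0,0,0]], "grip": [0,0]}}

```text
t: 13.95
eef_pos: [455.1, -124.8, 90.1]
ee_rot: [0.0, 0.997, 0.078, 0.0]
ft_force: [-0.2, -0.7, -0.4]
width: -0.002
grip_force: 0.0
```

```bash
python3 -c "
from h import *
print(robot.get_state()['qpos'].round(2))
go((645,5,95),90);go((645,5,95),-90)
W=robot.get_image('wrist'); save(W,'w3.png')"
```

```text
[-0.52  0.28  2.    0.    0.87  0.89]
rot(units, tool) [ 1.000e-02 -0.000e+00 -1.178e+01] shift(units) in old axes [ 6.93 -3.28 -0.16] in new axes [ 4.33  6.33 -0.16]
rot(units, tool) [-0.00e+00 -1.00e-02  1.44e+01] shift(units) in old axes [ 6.93 -3.28 -0.16] in new axes [-4.33 -6.33 -0.16]
```

View pics/w3.png

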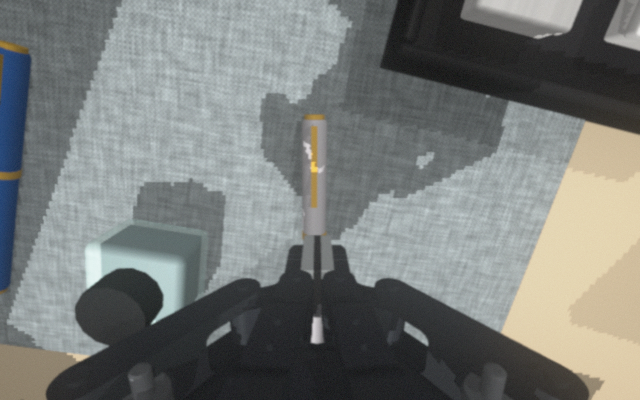

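Request:
{"op": "arm_command", "data": {"dp": [[0,0,0],[0,0,0],[0,0,0],[0,0,0.4],[0,0,0],[0,0,0],[0,0,0],[0,0,0]], "delta_rot": [[0,0,0],[0,0,0],[0,0,0],[0,0,0],[0,0,0],[0,0,0],[0,0,0],[0,0,0]], "grip": [0.4,0.4,0.4,0.4,0.4,0,0,0]}}

```text
t: 15.0
eef_pos: [454.9, -124.7, 77.8]
ee_rot: [0.0, 0.997, 0.078, 0.0]
ft_force: [0.6, -0.0, -0.7]
width: 0.124
grip_force: 41.8
```

```bash
python3 -c "
from h import *
go((645,5,82),90);print(robot.get_state()['qpos'].round(2))"
```

```text
rot(units, tool) [  0.    -0.   -11.78] shift(units) in old axes [ 6.93 -3.28 -0.14] in new axes [ 4.32  6.34 -0.14]
[-0.52  0.3   2.    0.    0.84  0.89]
```

Request:
{"op": "arm_command", "data": {"dp": [[0,0,-1],[0,0,-1],[0,0,-1],[0,0,0],[0,0,0],[0,0,0],[0,0,0],[0,0,0],[0,0,0],[0,0,0],[0,0,0],[0,0,0]], "delta_rot": [[0,0,-0.98],[0,0,-0.98],[0,0,-0.98],[0,0,-0.98],[0,0,-0.98],[0,0,-0.98],[0,0,-0.98],[0,0,-0.98],[0,0,-0.98],[0,0,-0.98],[0,0,-0.98],[0,0,-1]], "grip": [0,0,0,0,0,0,0,0,0,0,0,0]}}

```text
t: 16.5
eef_pos: [454.7, -124.6, 167.7]
ee_rot: [0.0, 0.706, 0.708, 0.0]
ft_force: [0.4, -0.5, -1.1]
width: 0.12
grip_force: 41.8
```

Request:
{"op": "arm_command", "data": {"dp": [[0.62,0.9,0],[0.62,0.9,0],[0.62,0.9,0],[0.62,0.91,0],[0.62,0.91,0],[0.62,0.91,0],[0.6,0.91,0],[0,0,1],[0,0,0.9],[0,0,0.5],[0,0,0.43],[0,0,0]], "delta_rot": [[0,0,0],[0,0,0],[0,0,0],[0,0,0],[0,0,0],[0,0,0],[0,0,0],[0,0,0],[0,0,0],[0,0,0],[0,0,0],[0,0,0]], "grip": [0,0,0,0,0,0,0,0,0,0,0,0]}}

```text
t: 18.0
eef_pos: [644.7, 4.8, 82.1]
ee_rot: [-0.001, 0.707, 0.707, -0.0]
ft_force: [-0.3, 0.6, -0.2]
width: 0.123
grip_force: 41.8
```

Request:
{"op": "arm_command", "data": {"dp": [[0,0,0],[0,0,0],[0,0,-1],[0,0,-1],[0,0,-1]], "delta_rot": [[0,0,0],[0,0,0],[0,0,0],[0,0,0],[0,0,0]], "grip": [0.23,0.23,0.23,0.3,0.3]}}

```text
t: 18.62
eef_pos: [645.3, 4.8, 174.5]
ee_rot: [0.0, 0.707, 0.707, 0.0]
ft_force: [0.1, -1.1, -0.2]
width: 0.3
grip_force: 0.0
```

```bash
python3 -c "
from h import *
go((465,41,172),-13)"
```

```text
rot(units, tool) [ 1.000e-02 -1.000e-02  1.498e+01] shift(units) in old axes [ 1.2  -6.01  0.08] in new axes [-6.13  0.18  0.08]
```

Request:
{"op": "arm_command", "data": {"dp": [[0,0,-0.5],[0,0,-0.5],[0,0,-0.5],[0,0,-0.4],[0,0,0],[0,0,0],[0,0,0],[0,0,0],[0,0,0],[0,0,0],[0,0,0],[0,0,0]], "delta_rot": [[0,0,1],[0,0,1],[0,0,1],[0,0,1],[0,0,1],[0,0,1],[0,0,1],[0,0,1],[0,0,1],[0,0,1],[0,0,1],[0,0,1]], "grip": [0.4,0.4,0.4,0.4,0.4,0.4,0.4,0.4,0.4,0.4,0.4,0.4]}}

```text
t: 20.12
eef_pos: [645.2, 4.9, 230.6]
ee_rot: [0.0, 0.998, 0.063, 0.001]
ft_force: [0.1, 0.3, -0.4]
width: 0.399
grip_force: 0.0
```

Request:
{"op": "arm_command", "data": {"dp": [[0,0,0],[-0.91,-0.35,0],[-0.91,-0.35,0],[-0.91,-0.35,0],[-0.91,-0.35,0],[-0.91,-0.35,0],[-0.91,-0.35,0],[-0.91,-0.35,0],[-0.91,-0.36,0],[-0.91,-0.36,0],[0,0,0]], "delta_rot": [[0,0,1],[0,0,0.09],[0,0,0],[0,0,0],[0,0,0],[0,0,0],[0,0,0],[0,0,0],[0,0,0],[0,0,0],[0,0,0]], "grip": [0.4,0.4,0.4,0.4,0.4,0.4,0.4,0.4,0.4,0.4,0.4]}}

```text
t: 21.5
eef_pos: [398.1, 100.4, 230.2]
ee_rot: [-0.0, 1.0, 0.0, 0.0]
ft_force: [-0.1, -0.6, -0.0]
width: 0.402
grip_force: 0.0
```

```bash
python3 w.py w4.png pen ink pen_tray ink_box
```

```text
cam [470. 100. 300.] fwd [-0.28 -0.   -0.96] corners [[559.0, 376.0], [560.0, -180.0], [106.0, -321.0], [105.0, 512.0]]
pen0 p0.98 ext [354.0, 32.0, 408.0, 186.0] xy 463.8 41.5 yaw 169.2 iou 0.79
pen0 p0.55 ext [192.0, 64.0, 240.0, 212.0] xy 436.0 194.9 yaw 9.6 iou 0.77
ink0 p0.69 ext [271.0, 158.0, 326.0, 219.0] xy 395.7 117.9 yaw -15.0 iou 0.91
ink0 p0.65 ext [436.0, 124.0, 510.0, 183.0] xy 430.2 -41.1 yaw -1.8 iou 0.91
ink0 p0.56 ext [258.0, 47.0, 319.0, 114.0] xy 488.6 121.6 yaw 10.3 iou 0.92
ink_box p0.75 ext [24.0, 0.0, 289.0, 29.0] xy 605.8 222.4 yaw 2.4 iou 0.98
21.75 [400.2  99.5 230.2] [ 1.    -0.001  0.001] [-1.6  0.4 -0.7] 0.399
```

View pics/w4.png

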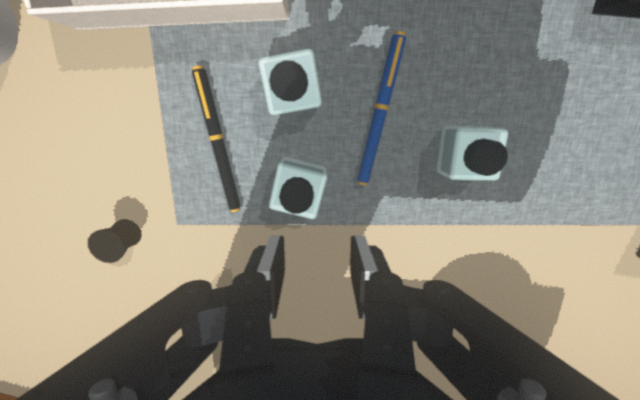

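Request:
{"op": "arm_command", "data": {"dp": [[0,0,0],[0,0,0],[0.82,0.5,0.7],[0.82,0.5,0.8],[0.82,0.49,0.8],[0,0,0.9],[0,0,0.9],[0,0,0.97],[0,0,0],[0,0,0],[0,0,0],[0,0,0]], "delta_rot": [[0,0,0.83],[0,0,0.84],[0,0,0],[0,0,0],[0,0,0],[0,0,0],[0,0,0],[0,0,0],[0,0,0],[0,0,0],[0,0,0],[0,0,0]], "grip": [0.4,0.4,0.4,0.4,0.4,0.4,0.4,0.4,0.4,0,0,0]}}

```text
t: 23.25
eef_pos: [462.8, 41.3, 78.0]
ee_rot: [0.0, 0.995, -0.1, 0.0]
ft_force: [0.4, 0.9, -0.5]
width: 0.121
grip_force: 41.9
```

Request:
{"op": "arm_command", "data": {"dp": [[0,0,-1],[0,0,-1],[0,0,-1],[0,0,0],[0,0,0],[0,0,0],[0,0,0],[0,0,0],[0,0,0],[0,0,0],[0,0,0],[0,0,0]], "delta_rot": [[0,0,0],[0,0,-1],[0,0,-1],[0,0,-1],[0,0,-1],[0,0,-1],[0,0,-1],[0,0,-1],[0,0,-1],[0,0,-1],[0,0,-1],[0,0,-1]], "grip": [0,0,0,0,0,0,0,0,0,0,0,0]}}

```text
t: 24.75
eef_pos: [462.5, 41.3, 167.8]
ee_rot: [0.0, 0.846, 0.533, 0.0]
ft_force: [0.1, 0.2, -0.1]
width: 0.125
grip_force: 42.0
```

```bash
python3 -c "
from h import *
go((677,5,82),90);s=robot.get_state();print(s['width'],s['eef_pos'])"
```

```text
rot(units, tool) [ 0.   -0.   -3.73] shift(units) in old axes [2.   6.97 2.86] in new axes [-1.21  7.15  2.86]
0.1247150379060445 [462.54445035  41.33157549 167.84059178]
```

Request:
{"op": "arm_command", "data": {"dp": [[0,0,0],[0,0,0],[0,0,0],[0,0,0],[-0.15,0.9,0],[-0.15,0.9,0],[-0.15,0.9,0],[-0.15,0.89,0],[-0.15,0.89,0],[-0.15,0.89,0],[-0.15,0.89,0],[-0.15,0.89,0]], "delta_rot": [[0,0,-0.93],[0,0,-0.93],[0,0,-0.93],[0,0,-0.94],[0,0,0],[0,0,0],[0,0,0],[0,0,0],[0,0,0],[0,0,0],[0,0,0],[0,0,0]], "grip": [0,0,0,0,0,0,0,0,0,0,0,0]}}

```text
t: 26.25
eef_pos: [677.7, 4.4, 167.6]
ee_rot: [-0.0, 0.708, 0.706, -0.0]
ft_force: [-0.1, 0.9, -0.7]
width: 0.124
grip_force: 42.0
```

Request:
{"op": "arm_command", "data": {"dp": [[0,0,1],[0,0,0.9],[0,0,0.5],[0,0,0.43],[0,0,0],[0,0,0],[0,0,0],[0,0,-1],[0,0,-1],[0,0,-1]], "delta_rot": [[0,0,0],[0,0,0],[0,0,0],[0,0,0],[0,0,0],[0,0,0],[0,0,0],[0,0,0],[0,0,0],[0,0,0]], "grip": [0,0,0,0,0,0.21,0.21,0.21,0.3,0.4]}}

```text
t: 27.5
eef_pos: [677.2, 4.4, 174.4]
ee_rot: [0.0, 0.709, 0.706, 0.0]
ft_force: [0.4, -0.3, 0.7]
width: 0.399
grip_force: 0.0
```

```bash
python3 -c "
from h import *
go((436,195,78),8.5)"
```

```text
rot(units, tool) [ 1.000e-02 -0.000e+00  1.182e+01] shift(units) in old axes [ 6.32 -8.07  3.21] in new axes [-7.01 -7.47  3.21]
```

Request:
{"op": "arm_command", "data": {"dp": [[0,0,0],[0,0,0],[0,0,0],[0,0,0],[0,0,0],[0,0,0],[0,0,0],[0,0,0],[0,0,0],[0,0,0],[0,0,0],[0,0,0]], "delta_rot": [[0,0,0.98],[0,0,0.98],[0,0,0.98],[0,0,0.98],[0,0,0.98],[0,0,0.98],[0,0,0.99],[0,0,0.99],[0,0,0.99],[0,0,0.99],[0,0,0.99],[0,0,0.99]], "grip": [0.4,0.4,0.4,0.4,0.4,0.4,0.4,0.4,0.4,0.4,0.4,0.4]}}

```text
t: 29.0
eef_pos: [677.3, 4.4, 173.6]
ee_rot: [0.0, 0.997, 0.072, 0.001]
ft_force: [-0.7, -0.4, 0.1]
width: 0.401
grip_force: 0.0
```

Request:
{"op": "arm_command", "data": {"dp": [[-0.87,-0.93,0],[-0.87,-0.93,0],[-0.87,-0.93,0],[-0.88,-0.93,0],[-0.88,-0.93,0],[-0.88,-0.94,0],[-0.88,-0.94,0],[-0.88,-0.94,0],[0,0,0.9],[0,0,0.9],[0,0,0.9],[0,0,0.43]], "delta_rot": [[0,0,0],[0,0,0],[0,0,0],[0,0,0],[0,0,0],[0,0,0],[0,0,0],[0,0,0],[0,0,0],[0,0,0],[0,0,0],[0,0,0]], "grip": [0.4,0.4,0.4,0.4,0.4,0.4,0.4,0.4,0.4,0.4,0.4,0.4]}}

```text
t: 30.5
eef_pos: [435.5, 194.9, 78.2]
ee_rot: [0.0, 0.997, 0.074, -0.0]
ft_force: [-0.2, -0.1, 0.6]
width: 0.403
grip_force: 0.0
```

Request:
{"op": "arm_command", "data": {"dp": [[0,0,0],[0,0,0],[0,0,0],[0,0,0],[0,0,-1],[0,0,-1],[0,0,-1]], "delta_rot": [[0,0,0],[0,0,0],[0,0,0],[0,0,0],[0,0,0],[0,0,0],[0,0,0]], "grip": [0.4,0,0,0,0,0,0]}}

```text
t: 31.38
eef_pos: [435.8, 194.9, 170.0]
ee_rot: [-0.0, 0.997, 0.074, 0.0]
ft_force: [0.2, 0.1, 0.1]
width: 0.125
grip_force: 40.7
```

```bash
python3 -c "
from h import *
go((709,5,82),90)"
```

```text
rot(units, tool) [  0.    -0.   -11.85] shift(units) in old axes [8.07 7.61 2.94] in new axes [-6.33  9.11  2.93]
```

Request:
{"op": "arm_command", "data": {"dp": [[0,0,0],[0,0,0],[0,0,0],[0,0,0],[0,0,0],[0,0,0],[0,0,0],[0,0,0],[0,0,0],[0,0,0],[0,0,0],[0,0,0]], "delta_rot": [[0,0,-0.98],[0,0,-0.98],[0,0,-0.98],[0,0,-0.99],[0,0,-0.99],[0,0,-0.99],[0,0,-0.99],[0,0,-0.99],[0,0,-0.99],[0,0,-0.99],[0,0,-0.99],[0,0,-0.99]], "grip": [0,0,0,0,0,0,0,0,0,0,0,0]}}

```text
t: 32.88
eef_pos: [435.9, 194.9, 169.1]
ee_rot: [0.0, 0.706, 0.708, 0.0]
ft_force: [-0.6, -0.2, 0.1]
width: 0.125
grip_force: 40.7
```

Request:
{"op": "arm_command", "data": {"dp": [[-0.63,0.91,0],[-0.63,0.91,0],[-0.63,0.91,0],[-0.63,0.91,0],[-0.63,0.91,0],[-0.63,0.91,0],[-0.63,0.91,0],[-0.64,0.91,0],[-0.64,0.91,0],[-0.64,0.92,0],[0,0,0.9],[0,0,0.9]], "delta_rot": [[0,0,0],[0,0,0],[0,0,0],[0,0,0],[0,0,0],[0,0,0],[0,0,0],[0,0,0],[0,0,0],[0,0,0],[0,0,0],[0,0,0]], "grip": [0,0,0,0,0,0,0,0,0,0,0,0]}}

```text
t: 34.38
eef_pos: [709.5, 4.4, 114.5]
ee_rot: [0.0, 0.708, 0.707, 0.0]
ft_force: [-0.3, 0.7, -0.2]
width: 0.121
grip_force: 40.7
```

Request:
{"op": "arm_command", "data": {"dp": [[0,0,0.6],[0,0,0.45],[0,0,0],[0,0,0],[0,0,0],[0,0,-1],[0,0,-1],[0,0,-1],[0,0,-1]], "delta_rot": [[0,0,0],[0,0,0],[0,0,0],[0,0,0],[0,0,0],[0,0,0],[0,0,0],[0,0,0],[0,0,0]], "grip": [0,0,0,0.22,0.22,0.22,0.3,0.4,0.5]}}

```text
t: 35.5
eef_pos: [709.2, 4.9, 204.9]
ee_rot: [0.0, 0.707, 0.707, 0.0]
ft_force: [-0.2, 0.1, 0.1]
width: 0.501
grip_force: 0.0
```

```bash
python3 -c "
from h import *
go((488.6,121.6,111),8)"
```

```text
rot(units, tool) [ 1.000e-02 -0.000e+00  1.192e+01] shift(units) in old axes [ 3.89 -7.36  3.12] in new axes [-6.74 -4.87  3.13]
```

Request:
{"op": "arm_command", "data": {"dp": [[0.48,-0.92,0],[0.48,-0.92,0],[0.48,-0.92,0],[0.49,-0.92,0],[0.49,-0.92,0],[0.49,-0.92,0],[0.49,-0.92,0],[0.49,-0.92,0],[0,0,0.8],[0,0,0.8],[0,0,0.8],[0,0,0.67]], "delta_rot": [[0,0,0],[0,0,0],[0,0,0],[0,0,0],[0,0,0],[0,0,0],[0,0,0],[0,0,0],[0,0,-0.6],[0,0,-0.6],[0,0,0],[0,0,0]], "grip": [0.6,0.6,0.6,0.6,0.6,0.6,0.6,0.6,0.6,0.6,0.6,0.6]}}

```text
t: 37.0
eef_pos: [488.5, 121.8, 111.0]
ee_rot: [0.0, 0.655, 0.756, 0.0]
ft_force: [-0.1, -0.7, 0.6]
width: 0.597
grip_force: 0.0
```

Request:
{"op": "arm_command", "data": {"dp": [[0,0,0],[0,0,0],[0,0,0],[0,0,0],[0,0,-0.5]], "delta_rot": [[0,0,0],[0,0,0],[0,0,0],[0,0,0],[0,0,0]], "grip": [0.6,0.2,0.2,0.2,0.2]}}

```text
t: 37.62
eef_pos: [487.4, 121.7, 126.0]
ee_rot: [-0.001, 0.655, 0.756, -0.001]
ft_force: [-0.7, -0.1, -1.4]
width: 0.331
grip_force: 39.9
```

```bash
python3 -c "
from h import *
go((602.5,282,113),90);W=robot.get_image('wrist'); save(W,'w5.png')"
```

```text
rot(units, tool) [-0.02 -0.    1.2 ] shift(units) in old axes [4.74 4.56 0.43] in new axes [5.34 3.84 0.43]
```

View pics/w5.png

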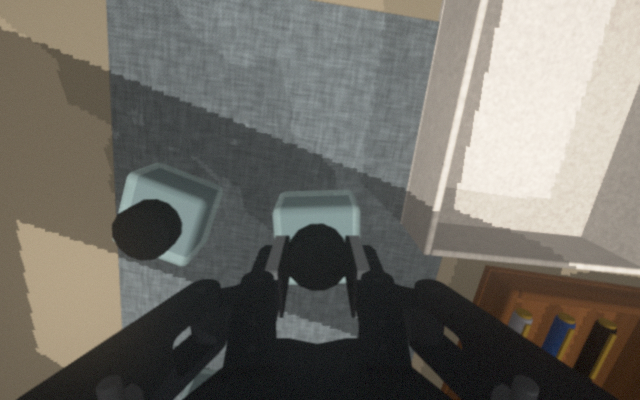

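Request:
{"op": "arm_command", "data": {"dp": [[0,0,-0.75],[0,0,-0.75],[0.86,0.67,0],[0.86,0.67,0],[0.86,0.67,0],[0.87,0.67,0],[0.87,0.67,0],[0.87,0.67,0],[0,0,0.8],[0,0,0.7],[0,0,0.4],[0,0,0]], "delta_rot": [[0,0,0.43],[0,0,0.42],[0,0,0],[0,0,0],[0,0,0],[0,0,0],[0,0,0],[0,0,0],[0,0,0],[0,0,0],[0,0,0],[0,0,0]], "grip": [0.2,0.2,0.2,0.2,0.2,0.2,0.2,0.2,0.2,0.2,0.2,0.2]}}

```text
t: 39.17
eef_pos: [602.0, 281.9, 113.7]
ee_rot: [-0.0, 0.692, 0.721, -0.001]
ft_force: [-0.8, 0.8, -1.5]
width: 0.331
grip_force: 41.5
```

Request:
{"op": "arm_command", "data": {"dp": [[0,0,0],[0,0,0],[0,0,-1],[0,0,-1]], "delta_rot": [[0,0,0],[0,0,0],[0,0,0],[0,0,0]], "grip": [0.55,0.6,0.6,0.6]}}

```text
t: 39.67
eef_pos: [602.3, 282.1, 174.9]
ee_rot: [-0.0, 0.692, 0.722, -0.0]
ft_force: [0.8, 0.5, -0.4]
width: 0.605
grip_force: 0.0
```

```bash
python3 -c "
from h import *
go((395.7,118,110),73);s=robot.get_state();print(s['eef_pos'])"
```

```text
rot(units, tool) [-0.    0.    2.82] shift(units) in old axes [-5.18 -7.11  2.17] in new axes [-7.25 -4.99  2.16]
[602.29403355 282.14935174 174.91867792]
```

Request:
{"op": "arm_command", "data": {"dp": [[0,0,0],[0,0,0],[0,0,0],[-0.9,-0.62,0],[-0.9,-0.62,0],[-0.9,-0.62,0],[-0.9,-0.63,0],[-0.91,-0.63,0],[-0.91,-0.63,0],[-0.91,-0.62,0],[-0.91,-0.62,0],[0,0,0.7]], "delta_rot": [[0,0,0.94],[0,0,0.94],[0,0,0.94],[0,0,0],[0,0,0],[0,0,0],[0,0,0],[0,0,0],[0,0,0],[0,0,0],[0,0,0],[0,0,0]], "grip": [0.6,0.6,0.6,0.6,0.6,0.6,0.6,0.6,0.6,0.6,0.6,0.6]}}

```text
t: 41.18
eef_pos: [395.7, 117.6, 154.6]
ee_rot: [0.001, 0.804, 0.594, 0.002]
ft_force: [0.1, 0.1, 1.1]
width: 0.602
grip_force: 0.0
```

Request:
{"op": "arm_command", "data": {"dp": [[0,0,0.7],[0,0,0.67],[0,0,0],[0,0,0],[0,0,0],[0,0,0],[0,0,-0.7],[0,0,-0.6],[0,0,-0.7]], "delta_rot": [[0,0,0],[0,0,0],[0,0,0],[0,0,0],[0,0,0],[0,0,0],[0,0,0],[0,0,0],[0,0,0]], "grip": [0.6,0.6,0.6,0.2,0.2,0.2,0.2,0.2,0.2]}}

```text
t: 42.3
eef_pos: [395.7, 118.4, 173.1]
ee_rot: [0.0, 0.804, 0.595, 0.0]
ft_force: [0.7, -0.0, -1.7]
width: 0.331
grip_force: 39.7
```

```bash
python3 -c "
from h import *
go((605,221.5,112),92);s=robot.get_state();print(s['eef_pos'])"
```

```text
rot(units, tool) [ 0.   -0.   -2.76] shift(units) in old axes [5.33 5.67 2.04] in new axes [3.19 7.09 2.04]
[395.72682838 118.41673725 173.08529556]
```

Request:
{"op": "arm_command", "data": {"dp": [[0,0,0],[0,0,0],[0,0,0],[0.4,0.88,0],[0.4,0.88,0],[0.4,0.88,0],[0.4,0.89,0],[0.4,0.89,0],[0.4,0.89,0],[0.4,0.89,0],[0.4,0.89,0],[0,0,0.7]], "delta_rot": [[0,0,-0.92],[0,0,-0.92],[0,0,-0.92],[0,0,0],[0,0,0],[0,0,0],[0,0,0],[0,0,0],[0,0,0],[0,0,0],[0,0,0],[0,0,0]], "grip": [0.2,0.2,0.2,0.2,0.2,0.2,0.2,0.2,0.2,0.2,0.2,0.2]}}

```text
t: 43.8
eef_pos: [607.8, 222.5, 153.0]
ee_rot: [0.002, 0.695, 0.719, 0.003]
ft_force: [0.7, 0.2, -1.5]
width: 0.33
grip_force: 39.9
```

Request:
{"op": "arm_command", "data": {"dp": [[0,0,0.7],[0,0,0.5],[0,0,0],[0,0,0],[0,0,0],[0,0,-1],[0,0,-1],[0,0,0]], "delta_rot": [[0,0,0],[0,0,0],[0,0,0],[0,0,0],[0,0,0],[0,0,0],[0,0,0],[0,0,0]], "grip": [0.2,0.2,0.2,0.55,0.6,0.6,0.6,0.6]}}

```text
t: 44.8
eef_pos: [606.8, 221.9, 178.5]
ee_rot: [0.002, 0.695, 0.719, 0.003]
ft_force: [0.9, 0.3, 0.6]
width: 0.599
grip_force: 0.0
```

Run:
```python
from h import *
go((430.2,-41.5,110),90)
S=robot.get_image("scene"); save(S,"s1.png")
for r in robot.silhouettes("ink0",S):
    m=np.array(r["pixels"]); ys,xs=np.nonzero(m); print(r["p"],fit("ink",[(S,m)],3,onz(S,[[xs.mean(),ys.mean()]],20)[0]))
a=cv2.imread('pics/s1.png')[100:360,150:470];cv2.imwrite('pics/s1c.png',cv2.resize(a,None,fx=2,fy=2))
```

```text
rot(units, tool) [ 0.05 -0.01  0.29] shift(units) in old axes [-8.58 -6.2   2.24] in new axes [-8.78 -5.89  2.28]
0.78 (np.float64(606.8808765680707), np.float64(219.1573528153392), np.float64(0.31043531952281317), np.float64(0.8426395939086294))
0.77 (np.float64(429.4724833442706), np.float64(-43.15418693108809), np.float64(1.315091308387848), np.float64(0.8125))
0.62 (np.float64(603.6195860328114), np.float64(282.78702907448593), np.float64(0.19412363152445286), np.float64(0.5602094240837696))
```

View pics/s1c.png

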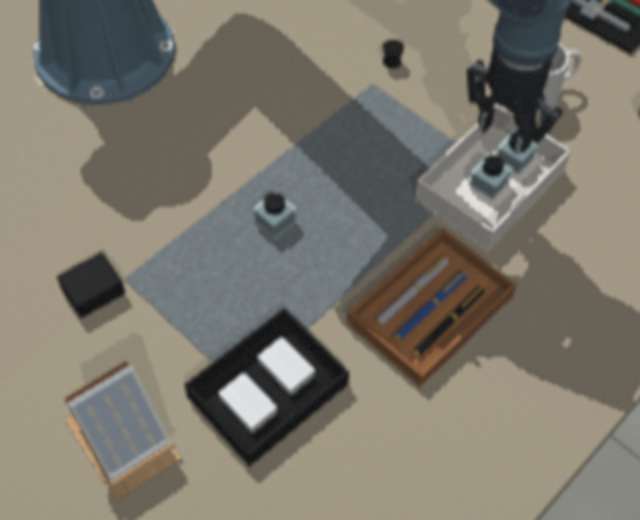

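Request:
{"op": "arm_command", "data": {"dp": [[-0.95,-0.69,0],[-0.95,-0.69,0],[-0.95,-0.69,0],[-0.95,-0.69,0],[-0.95,-0.69,0],[-0.95,-0.69,0],[-0.96,-0.69,0],[-0.96,-0.69,0],[-0.96,-0.68,0],[0,0,0.8],[0,0,0.7],[0,0,0.7]], "delta_rot": [[0,0,0],[0,0,0],[0,0,0],[0,0,0],[0,0,0],[0,0,0],[0,0,0],[0,0,0],[0,0,0],[0.05,0,0.3],[0,0,0],[0,0,0]], "grip": [0.6,0.6,0.6,0.6,0.6,0.6,0.6,0.6,0.6,0.6,0.6,0.6]}}

```text
t: 46.4
eef_pos: [426.8, -41.8, 107.5]
ee_rot: [-0.003, 0.708, 0.706, -0.002]
ft_force: [0.8, 2.3, 65.3]
width: 0.596
grip_force: 38.6
```

Request:
{"op": "arm_command", "data": {"dp": [[0,0,0],[0,0,0],[0,0,0],[0,0,0],[0,0,-1],[0,0,-1]], "delta_rot": [[0,0,0],[0,0,0],[0,0,0],[0,0,0],[0,0,0],[0,0,0]], "grip": [0.6,0.2,0.2,0.2,0.2,0.2]}}

```text
t: 47.15
eef_pos: [426.7, -41.5, 168.3]
ee_rot: [-0.004, 0.708, 0.706, -0.003]
ft_force: [0.4, 0.4, -1.2]
width: 0.33
grip_force: 43.8
```

```bash
python3 -c "
from h import *
go((608,161,112),91);s=robot.get_state();print(s['eef_pos'])"
```

```text
rot(units, tool) [-0.08 -0.01 -0.16] shift(units) in old axes [6.76 6.05 1.83] in new axes [6.64 6.16 1.88]
[426.70818176 -41.52689444 168.303246  ]
```

Request:
{"op": "arm_command", "data": {"dp": [[0,0,-0.2],[0.95,0.88,0],[0.95,0.88,0],[0.95,0.88,0],[0.95,0.88,0],[0.95,0.88,0],[0.95,0.88,0],[0.94,0.88,0],[0,0,0]], "delta_rot": [[-0.08,0,-0.16],[0,0,0],[0,0,0],[0,0,0],[0,0,0],[0,0,0],[0,0,0],[0,0,0],[0,0,0]], "grip": [0.2,0.2,0.2,0.2,0.2,0.2,0.2,0.2,0.2]}}

```text
t: 48.28
eef_pos: [609.3, 162.0, 173.1]
ee_rot: [0.0, 0.7, 0.714, 0.001]
ft_force: [-0.2, -0.2, -1.0]
width: 0.334
grip_force: 44.2
```

```bash
python3 -c "
from h import *
go((608,161,111),91);s=robot.get_state();print(s['eef_pos'],s['ft_force'])"
```

```text
rot(units, tool) [ 0.01 -0.    0.02] shift(units) in old axes [-0.03 -0.05  2.07] in new axes [-0.03 -0.04  2.07]
[609.30433187 162.0002734  173.13399222] [-0.18543441 -0.15907018 -1.0041331 ]
```

Request:
{"op": "arm_command", "data": {"dp": [[0,0,0.8],[0,0,0.7],[0,0,0.55],[0,0,0],[0,0,0],[0,0,0],[0,0,-1],[0,0,-1],[0,0,-1]], "delta_rot": [[0,0,0],[0,0,0],[0,0,0],[0,0,0],[0,0,0],[0,0,0],[0,0,0],[0,0,0],[0,0,0]], "grip": [0.2,0.2,0.2,0.2,0.55,0.6,0.6,0.6,0.6]}}

```text
t: 49.4
eef_pos: [609.2, 160.3, 205.3]
ee_rot: [0.001, 0.701, 0.713, 0.001]
ft_force: [-0.6, 0.5, 0.4]
width: 0.596
grip_force: 0.0
```

Request:
{"op": "arm_command", "data": {"dp": [[-0.97,-0.26,-0.5],[-0.97,-0.26,-0.5],[-0.97,-0.26,-0.5],[-0.97,-0.26,-0.5],[-0.97,-0.26,-0.5],[-0.97,-0.26,-0.5],[-0.97,-0.26,-0.5],[-0.97,-0.26,-0.5],[-0.97,-0.26,0],[-0.97,-0.26,0],[-0.97,-0.26,0],[-0.97,-0.26,0]], "delta_rot": [[0,0,0],[0,0,0],[0,0,0],[0,0,0],[0,0,0],[0,0,0],[0,0,0],[0,0,0],[0,0,0],[0,0,0],[0,0,0],[0,0,0]], "grip": [0.6,0.6,0.6,0.6,0.6,0.6,0.6,0.6,0.6,0.6,0.6,0.6]}}

```text
t: 50.9
eef_pos: [521.0, -191.3, 324.3]
ee_rot: [0.002, 0.701, 0.713, 0.001]
ft_force: [-0.8, 0.1, 0.2]
width: 0.602
grip_force: 0.0
```

Request:
{"op": "arm_command", "data": {"dp": [[-0.97,-0.26,0],[-0.97,-0.26,0],[-0.97,-0.26,0],[-0.97,-0.26,0],[-0.97,-0.26,0],[-0.97,-0.26,0],[0,0,0]], "delta_rot": [[0,0,0],[0,0,0],[0,0,0],[0,0,0],[0,0,0],[0,0,0],[0,0,0]], "grip": [0.6,0.6,0.6,0.6,0.6,0.6,0.6]}}

```text
t: 51.78
eef_pos: [476.9, -367.5, 323.8]
ee_rot: [0.001, 0.702, 0.712, 0.001]
ft_force: [0.7, 1.4, -0.1]
width: 0.601
grip_force: 0.0
```

```bash
cat > st.py <<'E'
import sys
from h import *
W=robot.get_image("wrist"); save(W,sys.argv[1])
s=robot.get_state(); print(s["t"],s["eef_pos"],s["qpos"].round(2),s["ft_force"])
for o in ["stand_corner","lid_seam","base_seam","case_lid","case_base","stand"]:
    print(o,[(round(float(r["p"]),2),np.round(r["xy"],1).tolist()) for r in robot.tip_of(o,W)])
for o in ["case_lid","case_base"]:
  for r in robot.silhouettes(o,W)[:2]:
    print(o,round(r["p"],2),cv2.approxPolyDP(cv2.convexHull(np.argwhere(r["pixels"])[:,::-1].astype(np.int32)),6,True)[:,0].tolist())
E
python3 st.py w6.png
```

```text
51.825 [ 477.27738653 -366.33257673  323.73167083] [-0.85  0.22  1.52  0.    1.4  -0.87] [ 0.09984023 -0.61964992  0.21027497]
stand_corner []
lid_seam [(0.56, [378.3, 207.7])]
base_seam [(0.25, [203.1, 100.6])]
case_lid [(0.89, [374.6, 209.1])]
case_base [(0.59, [362.8, 204.0])]
stand [(0.81, [344.1, 183.0])]
case_lid 0.68 [[409, 171], [394, 231], [355, 259], [344, 255], [361, 179]]
case_lid 0.22 [[415, 171], [397, 234], [303, 208], [316, 145], [402, 161]]
case_base 0.56 [[397, 168], [343, 251], [332, 249], [346, 174]]
case_base 0.47 [[229, 76], [223, 132], [167, 123], [171, 62]]
```

View pics/w6.png

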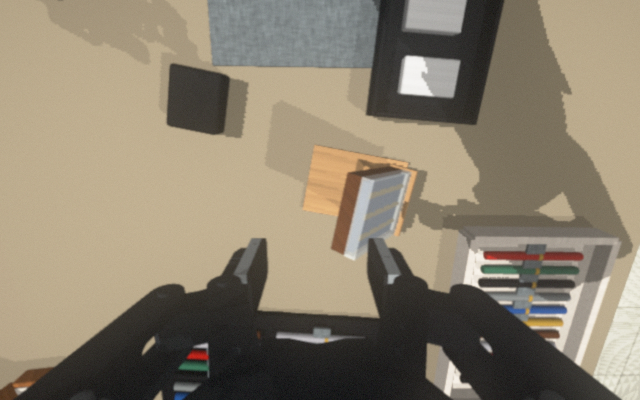

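```bash
cat > sf.py <<'E'
from h import *
d=np.array([np.cos(np.radians(55)),0,-np.sin(np.radians(55))]); n=np.array([-d[2],0,d[0]])
case=np.array([np.array([45,0,30])-d*s+n*t+[0,y,0] for s in(0,110) for t in(0,28) for y in(-40,40)])
lid=np.array([np.array([45,0,30])-d*s+n*t+[0,y,0] for s in(0,110) for t in(16,28) for y in(-40,40)])
SH["case"]=[case]; SH["gift_box"]=[case]
if __name__=="__main__":
    W=robot.get_image("wrist"); S=robot.get_image("scene")
    def un(im):
        m=None
        for o in("case_lid","case_base"):
            for r in robot.silhouettes(o,im):
                k=np.array(r["pixels"]); 
                ys,xs=np.nonzero(k)
                if len(xs)==0: continue
                c=onz(im,[[xs.mean(),ys.mean()]],75)[0]
                if np.hypot(c[0]-480,c[1]+395)<60: 
                    print(o,round(r["p"],2),c.round(),k.sum())
                    if r["p"]>.5 : m=k if m is None else m|k
        m=m.astype(np.uint8); h=cv2.convexHull(np.argwhere(m)[:,::-1].astype(np.int32)); cv2.fillConvexPoly(m,h,1); return m>0
    mw,ms=un(W),un(S)
    for ob in([(W,mw)],[(S,ms)],[(W,mw),(S,ms)]): 
        r=fit("gift_box",ob,0,(475,-395)); print([round(float(v),3) for v in r], np.degrees(r[2]))
    x,y,t,_=r; M=Ro.from_euler("z",t).as_matrix()
    a=W["pixels"][:,:,::-1].copy()
    for P,c in((case,(0,0,255)),(lid,(0,255,0)),(np.array([[sx*62.5,sy*45,0] for sx in(-1,1) for sy in (-1,1)]),(255,0,0))):
        q=proj(W,P@M.T+[x,y,0])
        for u in q: cv2.circle(a,tuple(int(v) for v in u),2,c,-1)
    cv2.imwrite("pics/w6o.png",cv2.resize(a[110:280,270:460],None,fx=3,fy=3))
E
python3 sf.py
```

```text
case_base 0.9 [ 514. -402.   75.] 1306
case_base 0.42 [ 482. -378.   75.] 112Traceback (most recent call last):
  File "sf.py", line 20, in <module>
    mw,ms=un(W),un(S)
                ~~^^^
  File "sf.py", line 19, in un
    m=m.astype(np.uint8); h=cv2.convexHull(np.argwhere(m)[:,::-1].astype(np.int32)); cv2.fillConvexPoly(m,h,1); return m>0
      ^^^^^^^^
AttributeError: 'NoneType' object has no attribute 'astype'
```

```bash
python3 -c "
import cv2
a=cv2.imread('pics/w6.png')[135:270,290:430];cv2.imwrite('pics/w6z.png',cv2.resize(a,None,fx=4,fy=4,interpolation=cv2.INTER_CUBIC))"
```

```text
(no output)
```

View pics/w6z.png

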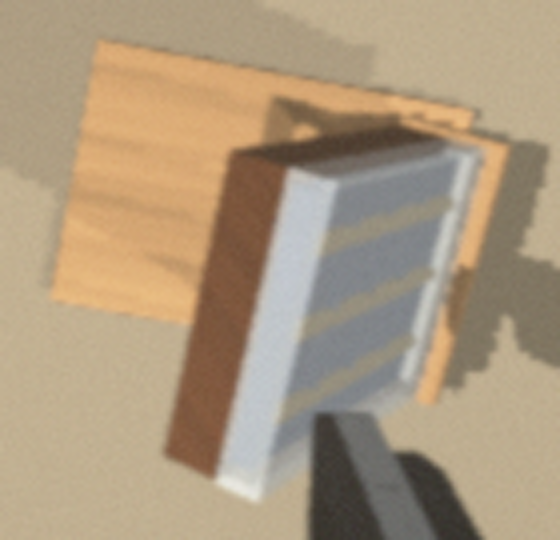

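```bash
cat > sf2.py <<'E'
from sf import *
from scipy.optimize import least_squares
c0=np.array([45,0,30.])
def P(s,t,y): return c0-d*s+n*t+[0,y,0]
X=np.array([P(110,0,40),P(110,16,40),P(110,28,40),P(110,0,-40),P(110,16,-40),P(110,28,-40),P(0,28,40)])
px=np.array([[348.75,172],[361.75,177.5],[374.25,180.75],[331.25,248.75],[344.25,254.5],[355.5,260],[409.5,173.75]])
W=robot.get_image("wrist"); S=robot.get_image("scene")
pl=np.array([[314.25,145.5],[303,209.5]])
def T(p,X): return X@Ro.from_euler("z",p[2]).as_matrix().T+[p[0],p[1],0]
def f(p): return np.r_[(proj(W,T(p,X))-px).ravel(),(proj(W,T(p,np.array([[-62.5,45,p[3]],[-62.5,-45,p[3]]])))-pl).ravel()]
r=least_squares(f,[480,-390,-.2,8]); print(r.x.round(3),np.degrees(r.x[2])); print(f(r.x).round(1))
p=r.x
print("scene lid top corners pred",proj(S,T(p,np.array([P(s,28,y) for s in(110,0) for y in(-40,40)]))).round().tolist(),"seen 185,302 215,285 205,337 234,321")
np.save("stand.npy",p)
E
python3 sf2.py
```

```text
[ 5.19063e+02 -3.94690e+02 -1.62000e-01  1.10600e+00] -9.264737294430773
[ 0.1  0.8  2.4 -0.   2.   0.5  0.8  1.   1.5  1.7  1.   1.3  4.  -1.7
 -7.9 -2.2 -7.8 -1.4]
scene lid top corners pred [[186.0, 304.0], [217.0, 284.0], [207.0, 341.0], [236.0, 321.0]] seen 185,302 215,285 205,337 234,321
```

```bash
cat >> sf2.py <<'E'
L=np.array([P(s,28,y) for s in(110,0) for y in(-40,40)]); lp=np.array([[185.5,302],[215.5,284.5],[205.5,337],[234.5,321]])
for w in(0,1.):
    g=lambda p: np.r_[(proj(W,T(p,X))-px).ravel(),w*(proj(S,T(p,L))-lp).ravel()]
    r=least_squares(g,p[:3]); print(r.x.round(3),np.degrees(r.x[2]).round(1),g(r.x).round(1))
p=r.x; np.save("stand.npy",p)
h=lambda q:np.r_[(proj(W,T(p,X)+q)-px).ravel(),(proj(S,T(p,L)+q)-lp).ravel()]
print("extra xyz offset",least_squares(h,[0,0,0]).x)
E
python3 sf2.py
cat > gp.py <<'E'
# grasp pose for the case: python3 gp.py s_tip(from top edge) n_off up
import sys
from sf import *
p=np.load("stand.npy"); M=Ro.from_euler("z",p[2]).as_matrix()
def pose(depth,noff=0,tip=69,flip=1):
    D=M@d;N=M@n
    top=M@(np.array([45,0,30])-d*110+n*14)+[p[0],p[1],0]
    tcp=top+D*(depth-tip)+N*noff
    y=N*flip; x=np.cross(y,D)
    return tcp,Ro.from_matrix(np.c_[x,y,D])
if __name__=="__main__":
    np.set_printoptions(precision=2,suppress=True)
    depth,noff,flip=[float(v) for v in sys.argv[1:4]]
    t,R=pose(depth,noff,flip=flip); s=robot.get_state(); R0=Rt()
    print("target",t,"now",s["eef_pos"],"q",s["qpos"],"w",s["width"],"F",s["ft_force"])
    print("rot tool units",(R0.inv()*R).as_rotvec()/.12,"shift old axes",R0.inv().apply(t-s["eef_pos"])/30,"new axes",R.inv().apply(t-s["eef_pos"])/30)
E
python3 gp.py -20 0 1;python3 gp.py 38 0 1
```

```text
[ 5.19016e+02 -3.94746e+02 -1.62000e-01  1.09200e+00] -9.270424399795033
[ 0.1  0.8  2.4 -0.   2.   0.5  0.8  1.   1.5  1.7  1.   1.3  4.  -1.7
 -7.9 -2.2 -7.8 -1.4]
scene lid top corners pred [[186.0, 304.0], [217.0, 284.0], [207.0, 341.0], [236.0, 321.0]] seen 185,302 215,285 205,337 234,321
[ 5.17382e+02 -3.94250e+02 -1.68000e-01] -9.6 [-1.4  0.1  0.9 -0.6  0.4 -0.  -1.   0.3 -0.4  1.1 -0.9  0.8  2.8 -1.7
  0.   0.   0.  -0.   0.   0.   0.  -0. ]
[ 5.17094e+02 -3.94206e+02 -1.72000e-01] -9.8 [-1.5  0.   0.7 -0.6  0.3 -0.  -1.4  0.2 -0.8  1.1 -1.4  0.7  2.6 -1.6
 -0.   1.2  1.4 -0.6  0.4  3.3  1.3 -0.1]
extra xyz offset [ 0.03047858 -0.07964817 -0.27953916]
target [ 460.27 -384.35  201.04] now [ 477.64 -365.8   323.83] q [-0.85  0.22  1.52  0.    1.4  -0.87] w 0.6028032488522707 F [ 0.27 -0.27  0.2 ]
rot tool units [-5.05 -0.48  1.53] shift old axes [-0.61 -0.6   4.09] new axes [-0.71 -2.73  3.09]
target [ 493.05 -390.04  153.53] now [ 477.64 -365.8   323.83] q [-0.85  0.22  1.52  0.    1.4  -0.87] w 0.6028032488522707 F [ 0.27 -0.27  0.2 ]
rot tool units [-5.05 -0.48  1.53] shift old axes [-0.82  0.48  5.68] new axes [-0.71 -2.73  5.02]
```

Request:
{"op": "arm_command", "data": {"dp": [[0,0,0],[0,0,0],[0,0,0],[0,0,0],[0,0,0],[0,0,0],[-0.24,-0.9,0],[-0.24,-0.9,0],[-0.23,-0.93,0.7],[0,0,0.9],[0,0,0.9],[0,0,0]], "delta_rot": [[-0.84,-0.08,0.25],[-0.84,-0.08,0.25],[-0.84,-0.08,0.25],[-0.84,-0.08,0.26],[-0.84,-0.08,0.26],[-0.85,-0.08,0.26],[0,0,0],[0,0,0],[0,0,0],[0,0,0],[0,0,0],[0,0,0]], "grip": [0.6,0.6,0.6,0.6,0.6,0.6,0.6,0.6,0.6,0.6,0.6,0.6]}}

```text
t: 54.22
eef_pos: [450.3, -381.6, 213.6]
ee_rot: [0.228, 0.73, 0.614, 0.195]
ft_force: [-0.5, 0.5, 0.1]
width: 0.599
grip_force: 0.0
```

```bash
python3 gp.py 38 0 1; python3 -c "
from h import *
W=robot.get_image('wrist'); save(W,'w7.png')"
```

```text
target [ 493.05 -390.04  153.53] now [ 450.31 -381.62  213.6 ] q [-1.11  0.13  1.96  0.71  0.79 -1.38] w 0.5989126278068743 F [-0.52  0.55  0.09]
rot tool units [-0.01 -0.03 -0.01] shift old axes [-0.04  0.04  2.47] new axes [-0.03  0.04  2.47]
```

View pics/w7.png

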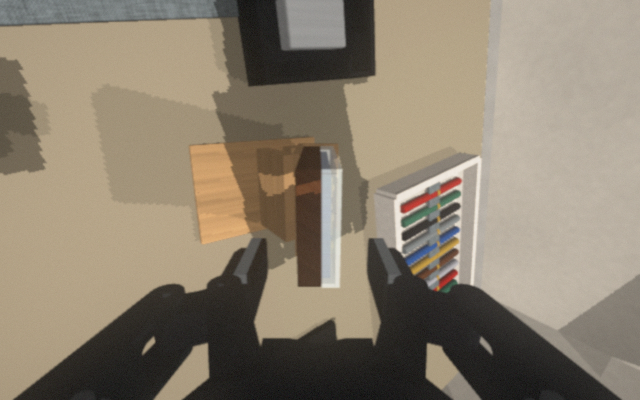

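Request:
{"op": "arm_command", "data": {"dp": [[0,0.02,0.6],[0,0.02,0.6],[0,0,0.6],[0,0,0.6],[0,0,0],[0,0,0],[0,0,0],[0,0,0],[0,0,0],[0,0,0]], "delta_rot": [[0,0,0],[0,0,0],[0,0,0],[0,0,0],[0,0,0],[0,0,0],[0,0,0],[0,0,0],[0,0,0],[0,0,0]], "grip": [0.6,0.6,0.6,0.6,0.6,0.45,0.38,0.33,0.28,0.2], "grip_force": 50}}

```text
t: 55.52
eef_pos: [491.2, -390.0, 157.7]
ee_rot: [0.23, 0.73, 0.614, 0.194]
ft_force: [-11.1, 2.0, 7.6]
width: 0.319
grip_force: 48.2
```

```bash
python3 gp.py 36 0 1
```

```text
target [ 491.92 -389.84  155.17] now [ 491.18 -390.01  157.73] q [-1.04  0.3   1.9   0.78  0.67 -1.43] w 0.3190549622453154 F [-11.1    2.04   7.55]
rot tool units [-0. -0.  0.] shift old axes [ 0.01 -0.03  0.08] new axes [ 0.01 -0.03  0.08]
```

Request:
{"op": "arm_command", "data": {"dp": [[0,0,0],[0,0,-0.2],[0,0,-0.4],[0,0,-0.5],[0,0,-0.5],[0,0,-0.6],[0,0,-0.6],[0,0,-0.6],[0,0,-0.4],[0,0,-0.2],[0,0,0]], "delta_rot": [[0,0,0],[0,0,0],[0,0,0],[0,0,0],[0,0,0],[0,0,0],[0,0,0],[0,0,0],[0,0,0],[0,0,0],[0,0,0]], "grip": [0.15,0.15,0.15,0.15,0.15,0.15,0.15,0.15,0.15,0.15,0.15], "grip_force": 70}}

```text
t: 56.9
eef_pos: [424.1, -378.2, 255.8]
ee_rot: [0.23, 0.73, 0.614, 0.194]
ft_force: [-0.3, -0.9, -1.7]
width: 0.322
grip_force: 68.8
```

```bash
python3 gp.py 36 0 -1; python3 -c "
from h import *
W=robot.get_image('wrist'); save(W,'w8.png')"
```

```text
target [ 491.92 -389.84  155.17] now [ 424.08 -378.17  255.78] q [-1.16  0.02  1.99  0.67  0.89 -1.35] w 0.32180616822977687 F [-0.34 -0.87 -1.68]
rot tool units [-0.   -0.01 26.18] shift old axes [ 0.   -0.05  4.06] new axes [-0.    0.04  4.06]
```

View pics/w8.png

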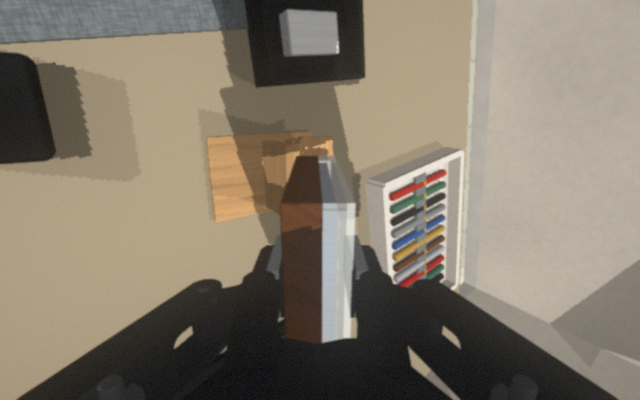

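Request:
{"op": "arm_command", "data": {"dp": [[0,0,0],[0,0,0],[0,0,0],[0,0,0],[0,0,0],[0,0,0],[0,0,0],[0,0,0],[0,0,0],[0,0,0],[0,0,0],[0,0,0]], "delta_rot": [[0,0,0.3],[0,0,0.6],[0,0,0.8],[0,0,0.8],[0,0,0.8],[0,0,0.8],[0,0,0.8],[0,0,0.8],[0,0,0.8],[0,0,0.8],[0,0,0.8],[0,0,0.8]], "grip": [0.15,0.15,0.15,0.15,0.15,0.15,0.15,0.15,0.15,0.15,0.15,0.15]}}

```text
t: 58.45
eef_pos: [424.3, -377.8, 254.7]
ee_rot: [0.098, 0.941, 0.155, 0.284]
ft_force: [-0.1, 0.2, -2.3]
width: 0.318
grip_force: 68.8
```

Request:
{"op": "arm_command", "data": {"dp": [[0,0,0],[0,0,0],[0,0,0],[0,0,0],[0,0,0],[0,0,0],[0,0,0],[0,0,0],[0,0,0],[0,0,0],[0,0,0],[0,0,0]], "delta_rot": [[0,0,0.8],[0,0,0.8],[0,0,0.8],[0,0,0.8],[0,0,0.8],[0,0,0.8],[0,0,0.8],[0,0,0.8],[0,0,0.8],[0,0,0.8],[0,0,0.8],[0,0,0.8]], "grip": [0.15,0.15,0.15,0.15,0.15,0.15,0.15,0.15,0.15,0.15,0.15,0.15]}}

```text
t: 59.95
eef_pos: [424.3, -377.8, 254.8]
ee_rot: [-0.073, 0.874, -0.383, 0.292]
ft_force: [-0.5, 0.5, -1.4]
width: 0.316
grip_force: 68.8
```

Request:
{"op": "arm_command", "data": {"dp": [[0,0,0],[0,0,0],[0,0,0],[0,0,0],[0,0,0],[0,0,0],[0,0,0],[0,0,0],[0,0,0],[0,0,0]], "delta_rot": [[0,0,0.8],[0,0,0.8],[0,0,0.8],[0,0,0.8],[0,0,0.8],[0,0,0.8],[0,0,0.8],[0,0,0.6],[0,0,0.3],[0,0,0]], "grip": [0.15,0.15,0.15,0.15,0.15,0.15,0.15,0.15,0.15,0.15]}}

```text
t: 61.2
eef_pos: [424.3, -377.9, 255.1]
ee_rot: [0.178, -0.664, 0.685, -0.243]
ft_force: [0.5, 0.6, -1.4]
width: 0.317
grip_force: 68.8
```

```bash
python3 gp.py 36 2 -1
```

```text
target [ 493.53 -390.12  156.32] now [ 424.26 -377.89  255.07] q [-1.16  0.02  1.99  0.67  0.89  1.65] w 0.31677315676195245 F [ 0.5   0.57 -1.36]
rot tool units [-0.    0.01  1.17] shift old axes [ 0.02 -0.03  4.04] new axes [ 0.01 -0.03  4.04]
```

Request:
{"op": "arm_command", "data": {"dp": [[0,0,0],[0,-0.07,0],[0,0,0.4],[0,0,0.6],[0,0,0.6],[0,0,0.6],[0,0,0.6],[0,0,0.5],[0,0,0.3],[0,0,0.2],[0,0,0]], "delta_rot": [[0,0,0.6],[0,0,0.57],[0,0,0],[0,0,0],[0,0,0],[0,0,0],[0,0,0],[0,0,0],[0,0,0],[0,0,0],[0,0,0]], "grip": [0.15,0.15,0.15,0.15,0.15,0.15,0.15,0.15,0.15,0.15,0.15]}}

```text
t: 62.58
eef_pos: [490.5, -389.2, 163.1]
ee_rot: [0.194, -0.614, 0.729, -0.23]
ft_force: [-0.2, -0.1, -1.2]
width: 0.317
grip_force: 68.8
```

```bash
python3 gp.py 36 2 -1; python3 -c "
from h import *
W=robot.get_image('wrist'); save(W,'w9.png')"
```

```text
target [ 493.53 -390.12  156.32] now [ 490.48 -389.22  163.05] q [-1.04  0.29  1.9   0.77  0.68  1.72] w 0.3165627180743254 F [-0.18 -0.11 -1.16]
rot tool units [-0.    0.01  0.01] shift old axes [0.01 0.04 0.24] new axes [0.01 0.04 0.24]
```

View pics/w9.png

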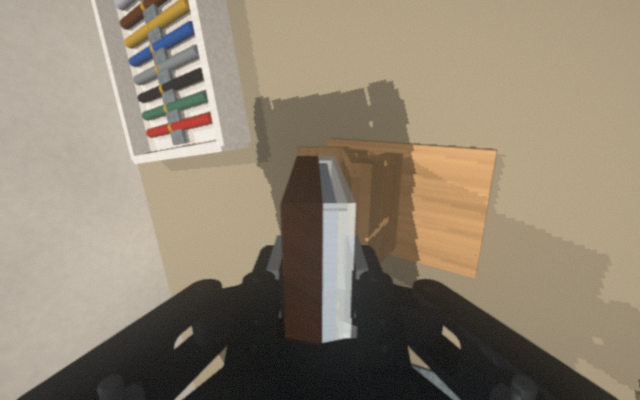

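Request:
{"op": "arm_command", "data": {"dp": [[0,0,0.1],[0,0,0.05],[0,0,0]], "delta_rot": [[0,0,0],[0,0,0],[0,0,0]], "grip": [0.15,0.15,0.15]}}

```text
t: 63.0
eef_pos: [493.0, -389.7, 159.7]
ee_rot: [0.194, -0.614, 0.729, -0.23]
ft_force: [-0.3, 0.2, -1.3]
width: 0.316
grip_force: 68.8
```

Request:
{"op": "arm_command", "data": {"dp": [[0,0,0.04],[0,0,0]], "delta_rot": [[0,0,0],[0,0,0]], "grip": [0.15,0.15]}}

```text
t: 63.25
eef_pos: [493.6, -390.0, 159.4]
ee_rot: [0.194, -0.614, 0.729, -0.23]
ft_force: [-6.4, 1.8, 6.0]
width: 0.32
grip_force: 70.0
```

Request:
{"op": "arm_command", "data": {"dp": [[0,0.06,0],[0,0.04,0],[0,0,0]], "delta_rot": [[0,0,0],[0,0,0],[0,0,0]], "grip": [0.15,0.15,0.15]}}

```text
t: 63.62
eef_pos: [491.8, -390.1, 158.3]
ee_rot: [0.194, -0.614, 0.729, -0.231]
ft_force: [-1.4, 1.3, 5.8]
width: 0.321
grip_force: 69.9
```

```bash
python3 gp.py 36 0 -1
```

```text
target [ 491.92 -389.84  155.17] now [ 491.82 -390.11  158.27] q [-1.04  0.3   1.9   0.78  0.67  1.71] w 0.32050539584935633 F [-1.36  1.31  5.8 ]
rot tool units [-0.02 -0.    0.01] shift old axes [-0.01  0.06  0.09] new axes [-0.01  0.06  0.09]
```

Request:
{"op": "arm_command", "data": {"dp": [[0,0.03,0],[0,0,0],[0,0,0],[0,0,0],[0,0,0],[0,0,0],[0,0,0]], "delta_rot": [[0,0,0],[0,0,0],[0,0,0],[0,0,0],[0,0,0],[0,0,0],[0,0,0]], "grip": [0.15,0.15,0.33,0.36,0.42,0.52,0.58], "grip_force": 30}}

```text
t: 64.5
eef_pos: [490.5, -389.2, 156.2]
ee_rot: [0.194, -0.614, 0.729, -0.23]
ft_force: [0.4, -0.6, 0.0]
width: 0.58
grip_force: 0.0
```

Request:
{"op": "arm_command", "data": {"dp": [[0,0,-0.3],[0,0,-0.6],[0,0,-0.8],[0,0,-0.9],[0,0,-0.9],[0,0,-0.9],[0,0,0]], "delta_rot": [[0,0,0],[0,0,0],[0,0,0],[0,0,0],[0,0,0],[0,0,0],[0,0,0]], "grip": [0.58,0.58,0.58,0.58,0.58,0.58,0.58]}}

```text
t: 65.38
eef_pos: [415.5, -377.4, 266.8]
ee_rot: [0.193, -0.614, 0.729, -0.232]
ft_force: [-0.3, -0.7, -0.2]
width: 0.579
grip_force: 0.0
```

Run:
```python
from h import *
W=robot.get_image('wrist'); S=robot.get_image('scene'); save(S,'s2.png'); save(W,'w10.png')
a=cv2.imread('pics/s2.png')[110:360,160:460]; b=cv2.imread('pics/w10.png')[100:300,180:480]
a=cv2.resize(a,None,fx=1.4,fy=1.4); b=cv2.resize(b,None,fx=1.2,fy=1.2)
c=np.zeros((600,430,3),np.uint8); c[:350,:420]=a; c[355:595,:360]=b; cv2.imwrite('pics/f.png',c); print(robot.get_state()['t'])
```

```text
65.475
```

View pics/f.png

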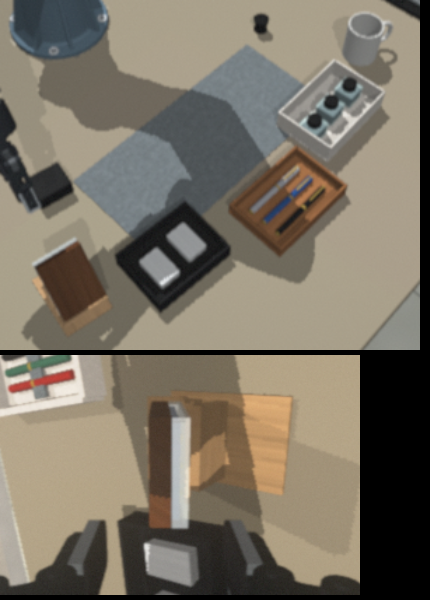

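The picture shows an empty mat. Three pens are in the wooden tray, three bottles stand in the white box, and two tins are in the black tray. The case sits on the stand, shut, with its wooden base outward and the clear lid against the panel.

```bash
python3 -c "
from cell import robot
print(robot.finish_job())"
```

```text
the job is handed in; nothing more can be done
None
```

The job is handed in at about 65 s: all eight items are sorted, and the case is back on the stand, shut and turned lid-down; the one concern is a brief wrist force of 65 N on the last bottle, under the 120 N limit but over 40 N if fingertip contact counts as the gripper's body.

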